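# Proof-pull the mended spout, then pack and cover the lid knobs

### The arm

A 6-joint arm with a two-finger parallel gripper is mounted at the origin on the work surface. World frame = base frame: x ahead of the robot, y to its left, z up, the work surface at z = 0. Lengths are in m, angles in rad, forces in N, time in s.
With the tool pointing down it reaches from about 0.4 to 0.825 m from the base axis. Payload 7 kg.
Tool frame: the origin (TCP) lies on the centre line of the jaws, within the pads' length; the fingertips stand 22 mm ahead of it and the grasp point (between the pads) lies 3 mm ahead of it; z points along the fingers, y is the line along which they close (so a half turn about z gives the same grasp; the last joint's range is limited). The gripper opens to 88 mm and grips with 3 to 60 N. Pads are 19 mm wide; open, the fingers measure 130 mm over their backs; the gripper's body (78 mm by 193 mm) begins 47 mm behind the grasp point.
Start: joints at [-0.999, 0.359, 0.012, 0, -1.224, -0.288], TCP at [0.189, -0.648, 0.249] pointing down, gripper open.
Joint ranges: [-3.07, 3.07], [-1.43, 2.12], [-1.02, 1.25], [-3.03, 1.67], [-3.05, -0], [-3.03, 3.03]. Speed limits (rad/s): [2.39, 2.39, 3.01, 3.14, 3.14, 3.14].

### API

Orientations are given as [roll, pitch, yaw] about the fixed x, y, z axes, in that order (R = Rz(yaw) Ry(pitch) Rx(roll)).
In Python, from station import monitor, viewer, order gives the robot as it stands. The module is installed in compiled form; this text tells all that it offers.
- The arm moves only by the tool servo_tool, never from a script. Its argument "targets" is a list of rows, each an object with "angular": the turn, a rotation vector about the tool's x, y, z in degrees, a list of three; "xyz": the shift along the tool's x, y, z in cm, a list of three; "claw": the finger opening in cm, from 0 to 8.76. A call has 1 to 20 rows; each row shifts and turns the commanded pose from where the row before left it, along the tool's axes as they then stand; what a row does not reach is not made up. A row lasts 1/10 s, in which the tool goes at most 50 mm and 8.59 degrees, less where a joint would pass 70% of its speed; a pose out of reach is approached as far as the arm can. A call is refused whole if a number of a shift passes 5 or a number of a turn 8.59, either way. A call with a gripper value outside its range is refused whole. The fingers move at their own pace and stop on an object; "force" is the grip in N (left out, the last holds). Time passes only in rows, so rows that do not move let the fingers close. It gives the time, the measured TCP pose, the force, the opening and the grip force at its end, in the units of the state.
- monitor.get_state(): the state, without advancing time (a new reading comes with each control period).
- viewer.grab_frame(name): name is "scene" or "side" or "wrist"; returns a dict with "color" (400x640x3 uint8, blue, green, red), "fovy" (degrees; the focal length in pixels is half the picture's height over the tangent of half this angle, whatever the lens; pixels are square), "cx", "cy" (the principal point, pixels), "R" (3x3) and "t" (3): a world point X has camera coordinates R X + t. Camera axes: x right, y down, z forward; pixel columns grow to the right and rows downward; lengths in m; the calibration is good to about 2 mm. A picture is of the moment at which its call begins. There is no depth.
- order.job_done(): hands the job in; it is judged then, once.
The state is a dict: "t": time; "q": joint angles; "qd": joint speeds; "joint_efforts": joint torques, N m; "eef_pos": TCP position; "ee_rot": TCP orientation; "force": force on the tool from outside, world axes, zero at the start; "moment": the same for the moment, N m; "width": finger opening in m; "gripper_force": force on a finger pad.
Only numpy, scipy, OpenCV 4.12 (cv2) and the standard library are available. Lean on these libraries where they do the work, as an engineer would, in place of code of your own. Each camera call takes 0.05 s, during which the arm holds its last target. There are 200 camera calls.

### The job

First prove the mended spout's joint: pull the tension gauge's handle out until its pointer stands at the brass marker, not clearly past it, hold it there for a good second, and ease it back home without letting it snap. Then set the loose green lid knobs upright in the display tray, one to a pocket, filling the pockets in order from the one-stud pocket without leaving a gap, and without dropping any. Last, lower the clear guard by its bar gently all the way onto its stops; leave the finial, snuffer, brooch and pin vise where they are.

Things in the scene. Friction and masses are not known exactly. Their poses are not given: they have to be found in the camera images.
- stand: fixed cast-iron stand: base 310 mm long, at its +x end an upright post (178 mm high) with a spring clip holding the broken green spout; a horizontal tension-gauge barrel (28 mm thick, axis 50 mm up) is linked to the spout. Origin on the trolley top under the barrel, 40 mm ahead of its rear end; its -x axis is the direction of pull
- gauge (a joint): sprung slide of the tension gauge: 0 = home, grows to 0.08 m as the handle is pulled along the stand's -x. The spring pulls it home: about 2.4 N at home plus 0.12 N for each mm; it flies home if let go
- gauge_grip (a point): middle of the grip on the gauge's handle, an upright steel pin 16 mm thick that stands from 30 to 92 mm above the trolley top (thin stem and pointer below it); this point is 70 mm up. Home: 90 mm from the stand's origin along its -x. The stand's plate beneath it is 10 mm high
- pointer (a point): end of the thin pointer blade that the slide carries, 36 mm to the stand's +y side of the handle pin, 15 mm up; moves with the handle over the white scale
- marker: small brass marker on the edge of the scale plate, set at the length to pull to; it stays put. The pointer is at the mark when its x in the marker's frame is 0 (positive = not yet there, negative = past it); axes parallel to the stand's. The pull from home is 35 to 60 mm
- tray: fixed wooden display tray, 125 x 312 mm, board 8 mm thick. Origin on the trolley top under the middle of its row of five square pockets (row along its y, 53 mm pitch; x points to the hinge). Pockets 48 mm square inside, walls 8 mm high. Numbered by brass studs on the front edge: 1 stud at the -y end to 5 at the +y end. Corner posts at x -36 and x 50, y +-147 mm, to 64 mm up
- guard (a joint): flat clear guard hinged along the rear of the tray: 0 = down on its stops, level; grows as it opens, to 2.0 rad (leaning back). Stands open by itself beyond about 1.85 rad; below about 1.3 rad it falls shut if let go. Weighs 0.3 kg
- guard_bar (a point): middle of the guard's round steel bar, 12 mm thick, 108 mm long, parallel to the hinge, 135 mm from the hinge axis; carried by two rods 50 mm either side of the middle, 43 mm beyond the panel's edge, so fingers pointing down can pinch it at the middle and let it turn in the grip all the way
- guard_hinge (a point): middle of the hinge axis, 62 mm up, 50 mm from the tray's origin along its +x; fixed
- pocket1 (a point): centre of the floor of pocket 1 (1 brass stud), 8 mm above the trolley top
- pocket2 (a point): centre of the floor of pocket 2 (2 brass studs), 8 mm above the trolley top
- pocket3 (a point): centre of the floor of pocket 3 (3 brass studs), 8 mm above the trolley top
- pocket4 (a point): centre of the floor of pocket 4 (4 brass studs), 8 mm above the trolley top
- pocket5 (a point): centre of the floor of pocket 5 (5 brass studs), 8 mm above the trolley top
- knob1: green-glazed porcelain lid knob standing upright, 40 mm high, foot 40 mm across and 5 mm thick, straight body 28 mm across from 7 to 34 mm up, blunt top; 60 g. Origin at the centre of its underside, z up. Three to five such knobs, all alike, are there; None if absent
- knob2: green-glazed porcelain lid knob standing upright, 40 mm high, foot 40 mm across and 5 mm thick, straight body 28 mm across from 7 to 34 mm up, blunt top; 60 g. Origin at the centre of its underside, z up. Three to five such knobs, all alike, are there; None if absent
- knob3: green-glazed porcelain lid knob standing upright, 40 mm high, foot 40 mm across and 5 mm thick, straight body 28 mm across from 7 to 34 mm up, blunt top; 60 g. Origin at the centre of its underside, z up. Three to five such knobs, all alike, are there; None if absent
- knob4: green-glazed porcelain lid knob standing upright, 40 mm high, foot 40 mm across and 5 mm thick, straight body 28 mm across from 7 to 34 mm up, blunt top; 60 g. Origin at the centre of its underside, z up. Three to five such knobs, all alike, are there; None if absent
- knob5: green-glazed porcelain lid knob standing upright, 40 mm high, foot 40 mm across and 5 mm thick, straight body 28 mm across from 7 to 34 mm up, blunt top; 60 g. Origin at the centre of its underside, z up. Three to five such knobs, all alike, are there; None if absent
- finial: blue-and-white tureen finial, 60 mm high, 44 mm across; not part of the job, origin under it
- snuffer: pewter candle snuffer, cone 40 mm across with a thin handle; not part of the job, origin under it
- brooch: pink porcelain brooch, 40 mm across, 10 mm high; not part of the job, origin under it
- pin_vise: brass pin vise lying down, 90 x 12 mm; not part of the job, origin under it

How it is judged:
By the outcome, as a careful person would: the job done as asked, in the order asked, and still so for the second after the job is handed in, with the robot touching nothing.
Of knob1, knob2, knob3, knob4, knob5 only 3 to 5 are there at a start; the rules pass over those that are not, and their reading is None.
At some moment in a run one of knob1, knob2, knob3, knob4, knob5 may be knocked a few centimetres aside while the robot is not near it.
It also fails if it takes over 210 s, if anything falls off the work surface, if the arm or the gripper's body presses on something with over 40 N, if the wrist force passes 120 N, or if a joint passes its speed limit or range.

## Working session

There is one attempt and no reset: what is moved stays moved. The work goes in short steps, Python scripts to look and compute and a tool call to move; the robot and the scene stay as the last step left them, time stands still between calls to the robot, and variables do not carry over. Pictures are saved under pics/ and viewed, at most 18 in all, crops included, and the job is handed in when it is done.

Besides the shell and the picture viewer there is one more tool, called after "Request:" by a JSON object that holds its "api" and its "payload". servo_tool: Moves the arm, as the interface text tells. Its arguments: {"type":"object","properties":{"targets":{"type":"array"},"force":{"type":"number"}},"required":["targets"]}

```bash
mkdir -p pics
cat > h.py <<'E'
import numpy as np, cv2
from station import monitor, viewer, order
def grab(name,fn=None):
    f=viewer.grab_frame(name)
    if fn: cv2.imwrite('pics/'+fn,f['color'])
    np.savez('last_%s.npz'%name,**f)
    return f
def K(f):
    h=f['color'].shape[0]; return h/2/np.tan(np.radians(f['fovy'])/2)
def ray(f,u,v,z):
    k=K(f); d=np.array([(u-f['cx'])/k,(v-f['cy'])/k,1.]); R=np.array(f['R']); t=np.array(f['t'])
    o=-R.T@t; w=R.T@d; return o+w*(z-o[2])/w[2]
def proj(f,X):
    c=np.array(f['R'])@np.array(X)+np.array(f['t']); k=K(f); return np.array([f['cx']+k*c[0]/c[2],f['cy']+k*c[1]/c[2]])
E
python3 - <<'E'
from h import *
for n in ('scene','side','wrist'):
    f=grab(n,n+'0.png'); print(n,f['fovy'],f['cx'],f['cy'],-np.array(f['R']).T@np.array(f['t']))
print(monitor.get_state())
E
```

```text
scene 44.67292532460146 328.02510494639995 203.46876015046644 [ 1.1436571  -0.28212337  0.91883299]
side 43.094561631656504 322.11166712858375 205.8947630227067 [0.37900195 0.82887662 1.0978994 ]
wrist 60.424739215340615 327.41709705801355 196.1076112125442 [ 0.10915836 -0.67078842  0.38245164]
{'t': 0.15, 'q': array([-9.98924689e-01,  3.59236931e-01,  1.12797853e-02, -2.19653096e-04,
       -1.22410628e+00, -2.88105296e-01]), 'qd': array([-0.00067171, -0.00090864,  0.00222506, -0.00088275, -0.00026358,
       -0.00214224]), 'joint_efforts': array([-1.51980807e-04, -5.83275533e+01,  2.93290561e+01,  7.00117037e+00,
        8.80977401e-03, -1.51614727e-04]), 'eef_pos': array([ 0.18885889, -0.64769305,  0.24783933]), 'ee_rot': array([ 3.14031910e+00, -1.62050714e-04, -2.85790097e+00]), 'force': array([0.74840279, 0.39106384, 0.27726017]), 'moment': array([ 0.01353403, -0.02342533,  0.04745337]), 'gripper_force': 0.0, 'width': 0.08759751351906152}
```

View pics/scene0.png

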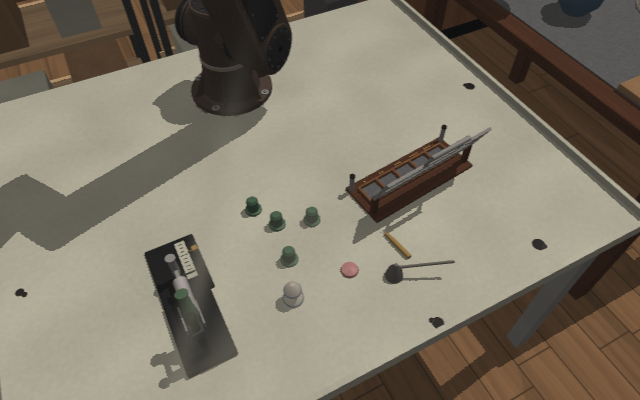

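View pics/side0.png

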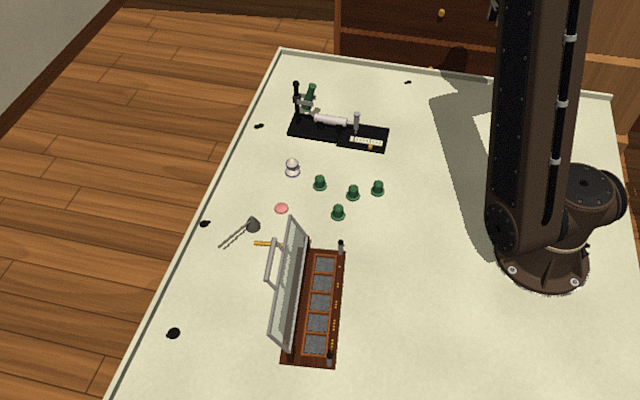

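View pics/wrist0.png

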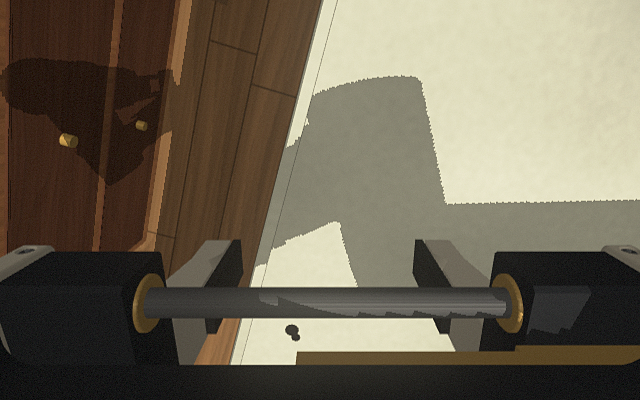

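Run:
```python
from h import *
s=cv2.imread('pics/scene0.png'); d=cv2.imread('pics/side0.png')
def c(im,x,y,w,h): return cv2.resize(im[y:y+h,x:x+w],(400,300),interpolation=cv2.INTER_CUBIC)
cv2.imwrite('pics/m1.png',np.vstack([np.hstack([c(s,140,230,80,60),c(d,320,100,80,60)]),np.hstack([c(s,340,118,160,120),c(d,230,210,160,160*3//4)])]))
fs=dict(np.load('last_scene.npz')); fd=dict(np.load('last_side.npz'))
# knob triangulation by masks: foot/whole centroids at z~0.018
for nm,f in (('scene',fs),('side',fd)):
    im=f['color'].astype(int); g=(im[...,1]-np.maximum(im[...,2],im[...,0]*0+im[...,2])>18)
    n,l,st,ce=cv2.connectedComponentsWithStats(g.astype(np.uint8))
    for i in range(1,n):
        if st[i,4]>40: print(nm,ce[i].round(1),st[i],ray(f,*ce[i],0.018).round(4))
```

```text
scene [251.8 199.6] [247 197  10   6  48] [ 0.4301 -0.1095  0.018 ]
scene [275.6 213.8] [271 211  10   6  42] [ 0.4942 -0.0764  0.018 ]
scene [179.5 293.6] [175 289  10  10  72] [ 0.5906 -0.3334  0.018 ]
side [309.9  91.9] [304  83  12  18 109] [ 0.7343 -0.4743  0.018 ]
side [319.2 183. ] [313 175  14  16 148] [ 0.6086 -0.0898  0.018 ]
side [377.5 188.6] [371 180  13  17 147] [ 0.4446 -0.1076  0.018 ]
side [352.6 193. ] [346 185  14  16 158] [ 0.5094 -0.0755  0.018 ]
side [337.7 212.7] [331 204  14  17 160] [0.535 0.002 0.018]
```

View pics/m1.png

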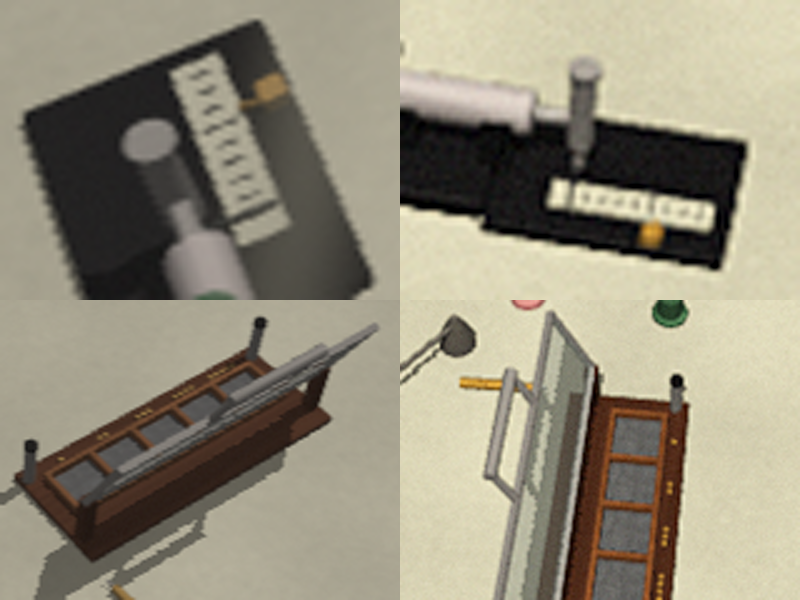

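Run:
```python
from h import *
fs=dict(np.load('last_scene.npz')); fd=dict(np.load('last_side.npz'))
def p(n,f,u,v,z): print(n,ray(f,u,v,z).round(4))
p('pin top sc',fs,170,258,.092);p('pin top sd',fd,357,113.4,.092)
p('baseL sc',fs,144.4,252.6,.01);p('baseR sc',fs,192.4,234,.01);p('base far sd',fd,389,129,.01);p('base near sd',fd,384,153.6,.0)
p('base near2 sc',fs,214.5,287,.01)
p('marker sc',fs,194,247.6,.012);p('marker sd',fd,370,147,.012)
p('mark line sc',fs,189,250.8,.012);p('mark line sd',fd,370.4,140,.012)
p('ptr sc',fs,193,273,.015);p('ptr sd',fd,354.4,138,.015);p('ptr end sd',fd,354,142,.015)
p('post1 sc',fs,352,176.5,.064);p('post5 sc',fs,444,127,.064);p('post1 sd',fd,341,242,.064);
p('trayfrontL sc',fs,340+15/2.5,118+180/2.5,.008)
for i,(u,v) in enumerate(((637,435),(630,478),(625,529),(620,580))): p('pocket%d'%(i+1),fd,230+(u-400)/2.5,210+(v-300)/2.5,.008)
p('barend1 sd',fd,230+112/2.5,210+72/2.5,.19);p('barend2',fd,230+92/2.5,210+175/2.5,.19)
p('kn4 sc',fs,289,256,.018);p('kn3 sc',fs,312,216,.018);p('finial',fs,293,293,.03)
```

```text
pin top sc [ 0.5516 -0.3228  0.092 ]
pin top sd [ 0.5486 -0.3206  0.092 ]
baseL sc [ 0.4536 -0.3726  0.01  ]
baseR sc [ 0.4544 -0.2641  0.01  ]
base far sd [ 0.451  -0.3656  0.01  ]
base near sd [ 0.4498 -0.2655  0.    ]
base near2 sc [ 0.6045 -0.2646  0.01  ]
marker sc [ 0.4925 -0.2722  0.012 ]
marker sd [ 0.4947 -0.2713  0.012 ]
mark line sc [ 0.4954 -0.2845  0.012 ]
mark line sd [ 0.4988 -0.3015  0.012 ]
ptr sc [ 0.555 -0.294  0.015]
ptr sd [ 0.5478 -0.2956  0.015 ]
ptr end sd [ 0.5456 -0.2782  0.015 ]
post1 sc [0.5099 0.1143 0.064 ]
post5 sc [0.472  0.4033 0.064 ]
post1 sd [0.5007 0.1251 0.064 ]
trayfrontL sc [0.4995 0.1062 0.008 ]
pocket1 [0.5329 0.1623 0.008 ]
pocket2 [0.5282 0.2122 0.008 ]
pocket3 [0.5198 0.2677 0.008 ]
pocket4 [0.5119 0.3201 0.008 ]
barend1 sd [0.6282 0.2362 0.19  ]
barend2 [0.6143 0.3388 0.19  ]
kn4 sc [ 0.612  -0.0968  0.018 ]
kn3 sc [ 0.5385 -0.0048  0.018 ]
finial [ 0.7024 -0.1287  0.03  ]
```

Request:
{"api": "servo_tool", "payload": {"targets": [{"angular": [0, 0, 8.17], "xyz": [0, 0, 0], "claw": 4}, {"angular": [0, 0, 8.17], "xyz": [0, 0, 0], "claw": 4}, {"angular": [0, 0, 8.17], "xyz": [0, 0, 0], "claw": 4}, {"angular": [0, 0, 8.17], "xyz": [0, 0, 0], "claw": 4}, {"angular": [0, 0, 8.17], "xyz": [0, 0, 0], "claw": 4}, {"angular": [0, 0, 8.17], "xyz": [0, 0, 0], "claw": 4}, {"angular": [0, 0, 8.17], "xyz": [0, 0, 0], "claw": 4}, {"angular": [0, 0, 8.17], "xyz": [0, 0, 0], "claw": 4}, {"angular": [0, 0, 8.17], "xyz": [0, 0, 0], "claw": 4}, {"angular": [0, 0, 8.17], "xyz": [0, 0, 0], "claw": 4}, {"angular": [0, 0, 8.17], "xyz": [0, 0, 0], "claw": 4}, {"angular": [0, 0, 8.17], "xyz": [0, 0, 0], "claw": 4}, {"angular": [0, 0, 8.17], "xyz": [0, 0, 0], "claw": 4}]}}

```text
t: 1.45
eef_pos: [0.1889, -0.6478, 0.2482]
ee_rot: [-3.141, -0.001, 1.566]
force: [0.3, -0.5, 0.3]
width: 0.0404
gripper_force: 0.0
```

Request:
{"api": "servo_tool", "payload": {"targets": [{"angular": [0, 0, 0], "xyz": [1.7, 1.9, 0], "claw": 4}, {"angular": [0, 0, 0], "xyz": [1.7, 1.9, 0], "claw": 4}, {"angular": [0, 0, 0], "xyz": [1.7, 1.9, 0], "claw": 4}, {"angular": [0, 0, 0], "xyz": [1.7, 1.9, 0], "claw": 4}, {"angular": [0, 0, 0], "xyz": [1.7, 1.9, 0], "claw": 4}, {"angular": [0, 0, 0], "xyz": [1.7, 1.9, 0], "claw": 4}, {"angular": [0, 0, 0], "xyz": [1.7, 1.9, 0], "claw": 4}, {"angular": [0, 0, 0], "xyz": [1.7, 1.9, 0], "claw": 4}, {"angular": [0, 0, 0], "xyz": [1.7, 1.9, 0], "claw": 4}, {"angular": [0, 0, 0], "xyz": [1.7, 1.9, 0], "claw": 4}, {"angular": [0, 0, 0], "xyz": [1.7, 1.9, 0], "claw": 4}, {"angular": [0, 0, 0], "xyz": [1.7, 1.9, 0], "claw": 4}, {"angular": [0, 0, 0], "xyz": [1.7, 1.9, 0], "claw": 4}, {"angular": [0, 0, 0], "xyz": [1.7, 1.9, 0], "claw": 4}, {"angular": [0, 0, 0], "xyz": [1.7, 1.9, 0], "claw": 4}, {"angular": [0, 0, 0], "xyz": [1.7, 1.9, 0], "claw": 4}, {"angular": [0, 0, 0], "xyz": [1.7, 1.9, 0], "claw": 4}, {"angular": [0, 0, 0], "xyz": [1.7, 1.9, 0], "claw": 4}, {"angular": [0, 0, 0], "xyz": [1.7, 1.9, 0], "claw": 4}]}}

```text
t: 3.35
eef_pos: [0.5503, -0.3238, 0.2483]
ee_rot: [-3.141, -0.0, 1.572]
force: [-0.9, -0.2, -0.1]
width: 0.0398
gripper_force: 0.0
```

Run:
```python
from h import *
f=grab('wrist','w1.png'); s=monitor.get_state(); print(s['eef_pos'],s['ee_rot'],s['q'][5],s['t'],s['width'])
print(proj(f,[.55,-.3217,.092]),proj(f,[.4945,-.272,.012]),proj(f,[.549,-.285,.015]))
```

```text
[ 0.55274997 -0.32190755  0.24802503] [ 3.14127156e+00 -3.48932124e-04  1.57323080e+00] -2.9159326840757305 3.4 0.04016293425180399
[328.00937702 183.45138065] [275.5641653  117.81515843] [327.10272554 130.67173828]
```

View pics/w1.png

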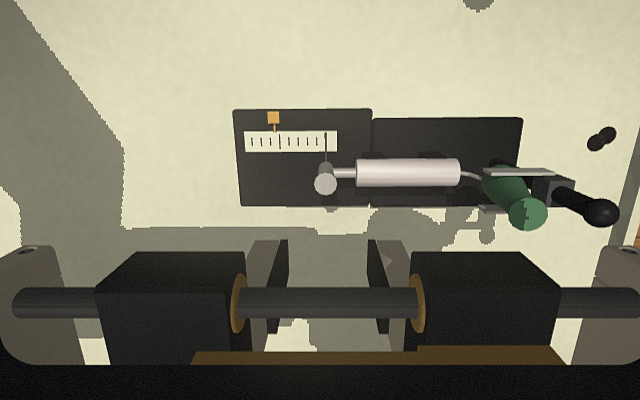

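Run:
```python
from h import *
f=dict(np.load('last_wrist.npz'))
print(ray(f,325,183,.092),'ptr',ray(f,326,140,.015),ray(f,326,155,.015),'mark',ray(f,273.5,118,.012),ray(f,275,128,.012))
s=monitor.get_state(); print(s['eef_pos'],s['q'])
```

```text
[ 0.54735625 -0.32129367  0.092     ] ptr [ 0.54783307 -0.29486417  0.015     ] [ 0.54783636 -0.31106584  0.015     ] mark [ 0.4923089  -0.27219458  0.012     ] [ 0.49342907 -0.28262736  0.012     ]
[ 0.55274997 -0.32190755  0.24802503] [-2.23064087e-01  3.01368016e-01 -7.20972420e-02 -4.42427308e-04
 -1.19709616e+00 -2.91593268e+00]
```

Request:
{"api": "servo_tool", "payload": {"targets": [{"angular": [0, 0, 0], "xyz": [0, -0.2, 2], "claw": 4}, {"angular": [0, 0, 0], "xyz": [0, -0.2, 2], "claw": 4}, {"angular": [0, 0, 0], "xyz": [0, 0, 2], "claw": 4}, {"angular": [0, 0, 0], "xyz": [0, 0, 2], "claw": 4}, {"angular": [0, 0, 0], "xyz": [0, 0, 2], "claw": 4}, {"angular": [0, 0, 0], "xyz": [0, 0, 1.5], "claw": 4}, {"angular": [0, 0, 0], "xyz": [0, 0, 0], "claw": 4}, {"angular": [0, 0, 0], "xyz": [0, 0, 0], "claw": 4}]}}

```text
t: 4.2
eef_pos: [0.5457, -0.3248, 0.1336]
ee_rot: [-3.141, 0.0, 1.572]
force: [0.5, -0.2, 0.1]
width: 0.0401
gripper_force: 0.0
```

Request:
{"api": "servo_tool", "payload": {"targets": [{"angular": [0, 0, 0], "xyz": [0.3, 0.15, 1.5], "claw": 4}, {"angular": [0, 0, 0], "xyz": [0, 0, 1.5], "claw": 4}, {"angular": [0, 0, 0], "xyz": [0, 0, 1.5], "claw": 4}, {"angular": [0, 0, 0], "xyz": [0, 0, 1.5], "claw": 4}, {"angular": [0, 0, 0], "xyz": [0, 0, 0], "claw": 4}, {"angular": [0, 0, 0], "xyz": [0, 0, 0], "claw": 4}, {"angular": [0, 0, 0], "xyz": [0, 0, 0], "claw": 3.0}, {"angular": [0, 0, 0], "xyz": [0, 0, 0], "claw": 2.4}, {"angular": [0, 0, 0], "xyz": [0, 0, 0], "claw": 2.0}, {"angular": [0, 0, 0], "xyz": [0, 0, 0], "claw": 1.0}, {"angular": [0, 0, 0], "xyz": [0, 0, 0], "claw": 0.5}, {"angular": [0, 0, 0], "xyz": [0, 0, 0], "claw": 0.5}, {"angular": [0, 0, 0], "xyz": [0, 0, 0], "claw": 0.5}, {"angular": [0, 0, 0], "xyz": [0, 0, 0], "claw": 0.5}], "force": 25}}

```text
t: 5.6
eef_pos: [0.5483, -0.322, 0.0755]
ee_rot: [3.139, 0.001, 1.572]
force: [-1.6, 2.0, 9.7]
width: 0.015
gripper_force: 25.0
```

Run:
```python
from h import *
f=grab('wrist','w2.png'); s=monitor.get_state(); print(s['eef_pos'],s['force'])
im=f['color'];print(proj(f,[.548,-.29,.015]),proj(f,[.4935,-.272,.012]))
cv2.imwrite('pics/w2c.png',cv2.resize(im[0:260,120:440],(640,520)))
```

```text
[ 0.54833068 -0.32205283  0.07548173] [-1.13860459  1.72236394 10.72266945]
[327.92101679 177.71271249] [233.72175106 146.05799203]
```

View pics/w2c.png

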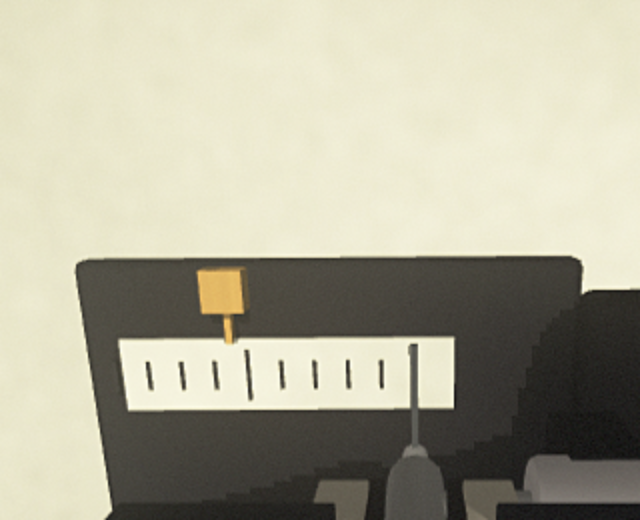

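Run:
```python
from h import *
f=dict(np.load('last_wrist.npz'))
print('ptr',ray(f,326.6,173,.015),ray(f,327,215,.015))
for z in (.011,.013,.015): print(ray(f,235,170,z)[:2],ray(f,233.5,159,z)[:2], ray(f,230,145.5,z+.003)[:2])
```

```text
ptr [ 0.54722146 -0.28716382  0.015     ] [ 0.54750449 -0.31334233  0.015     ]
[ 0.49283984 -0.28642097] [ 0.49248414 -0.27979652] [ 0.49194107 -0.271353  ]
[ 0.49338704 -0.28594661] [ 0.49303492 -0.27938871] [ 0.49250581 -0.27102508]
[ 0.49393425 -0.28547224] [ 0.4935857 -0.2789809] [ 0.49307055 -0.27069715]
```

Request:
{"api": "servo_tool", "payload": {"targets": [{"angular": [0, 0, 0], "xyz": [0, -0.2, 0], "claw": 0.5}, {"angular": [0, 0, 0], "xyz": [0, -0.3, 0], "claw": 0.5}, {"angular": [0, 0, 0], "xyz": [0, -0.3, 0], "claw": 0.5}, {"angular": [0, 0, 0], "xyz": [0, -0.3, 0], "claw": 0.5}, {"angular": [0, 0, 0], "xyz": [0, -0.3, 0], "claw": 0.5}, {"angular": [0, 0, 0], "xyz": [0, -0.3, 0], "claw": 0.5}, {"angular": [0, 0, 0], "xyz": [0, -0.3, 0], "claw": 0.5}, {"angular": [0, 0, 0], "xyz": [0, -0.3, 0], "claw": 0.5}, {"angular": [0, 0, 0], "xyz": [0, -0.3, 0], "claw": 0.5}, {"angular": [0, 0, 0], "xyz": [0, -0.3, 0], "claw": 0.5}, {"angular": [0, 0, 0], "xyz": [0, -0.3, 0], "claw": 0.5}, {"angular": [0, 0, 0], "xyz": [0, -0.3, 0], "claw": 0.5}, {"angular": [0, 0, 0], "xyz": [0, -0.3, 0], "claw": 0.5}, {"angular": [0, 0, 0], "xyz": [0, -0.3, 0], "claw": 0.5}, {"angular": [0, 0, 0], "xyz": [0, -0.3, 0], "claw": 0.5}, {"angular": [0, 0, 0], "xyz": [0, -0.3, 0], "claw": 0.5}, {"angular": [0, 0, 0], "xyz": [0, -0.3, 0], "claw": 0.5}, {"angular": [0, 0, 0], "xyz": [0, 0, 0], "claw": 0.5}, {"angular": [0, 0, 0], "xyz": [0, 0, 0], "claw": 0.5}], "force": 35}}

```text
t: 7.55
eef_pos: [0.5013, -0.3224, 0.0755]
ee_rot: [3.134, 0.002, 1.573]
force: [8.1, 1.4, 3.4]
width: 0.0153
gripper_force: 35.0
```

Run:
```python
from h import *
f=grab('wrist','w3.png'); s=monitor.get_state(); print(s['eef_pos'],s['force'],s['width'])
im=f['color'];print(proj(f,[.498,-.287,.015]),proj(f,[.4935,-.287,.015]))
cv2.imwrite('pics/w3c.png',cv2.resize(im[100:260,240:440],(800,640))[:600])
```

```text
[ 0.50132177 -0.3223849   0.07551519] [9.00009814 0.65169978 3.75159161] 0.015026925873783277
[322.31268833 171.98911528] [314.59205568 171.97914878]
```

View pics/w3c.png

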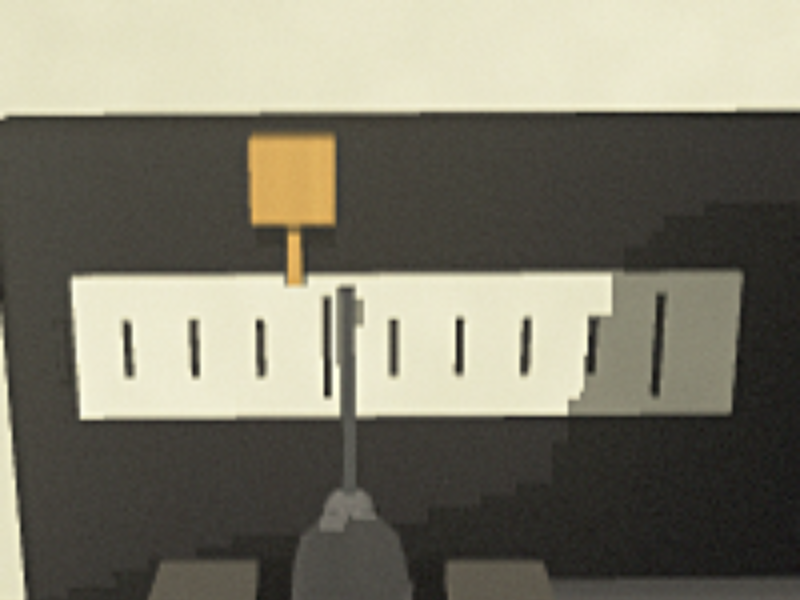

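Request:
{"api": "servo_tool", "payload": {"targets": [{"angular": [0, 0, 0], "xyz": [0, -0.2, 0], "claw": 0.5}, {"angular": [0, 0, 0], "xyz": [0, -0.2, 0], "claw": 0.5}, {"angular": [0, 0, 0], "xyz": [0, -0.2, 0], "claw": 0.5}, {"angular": [0, 0, 0], "xyz": [0, -0.1, 0], "claw": 0.5}, {"angular": [0, 0, 0], "xyz": [0, 0, 0], "claw": 0.5}, {"angular": [0, 0, 0], "xyz": [0, 0, 0], "claw": 0.5}]}}

```text
t: 8.2
eef_pos: [0.4946, -0.3224, 0.0755]
ee_rot: [3.134, 0.003, 1.573]
force: [8.0, 1.3, 2.8]
width: 0.0158
gripper_force: 35.0
```

Run:
```python
from h import *
f=grab('wrist','w4.png'); s=monitor.get_state(); print(s['eef_pos'],s['force'],s['width'])
im=f['color'];print(proj(f,[.498,-.287,.015]),proj(f,[.4935,-.287,.015]))
h=im.astype(int); m=(h[...,2]-h[...,0]>70)
for r in range(140,180,2):
    x=np.where(m[r,280:380])[0]+280; print(r,x.min() if len(x) else '',x.max() if len(x) else '', h[r,316:336,1] if r>168 else '')
```

```text
[ 0.49463097 -0.32245447  0.07550344] [8.18625536 0.6685176  2.83792303] 0.014966523512263418
[333.69267868 171.90529962] [325.97505835 171.89524149]
140 314 334 
142 314 334 
144 314 334 
146 314 334 
148 314 334 
150 314 334 
152 314 334 
154 314 334 
156 323 325 
158 323 325 
160 323 326 
162 323 326 
164 323 326 
166 323 326 
168 323 326 
170 323 326 [239 239 239 240 238 241 186 175 175 161 164 142 243 242 238 237 236 236
 235 237]
172   [231 233 233 233 230 232 233 238 250  66  61  63 110 250 238 234 235 237
 235 231]
174   [234 234 233 233 233 234 234 237 248  84  79  82 110 253 242 185  48 122
 247 232]
176   [233 233 232 232 233 234 232 236 248 100  83  81 109 253 242 194  30 108
 252 236]
178   [239 237 234 229 232 232 232 236 248  98  82  86 112 252 245 194  32 107
 251 235]
```

Request:
{"api": "servo_tool", "payload": {"targets": [{"angular": [0, 0, 0], "xyz": [0, -0.1, 0], "claw": 0.5}, {"angular": [0, 0, 0], "xyz": [0, 0, 0], "claw": 0.5}, {"angular": [0, 0, 0], "xyz": [0, 0, 0], "claw": 0.5}, {"angular": [0, 0, 0], "xyz": [0, 0, 0], "claw": 0.5}]}}

```text
t: 8.65
eef_pos: [0.4937, -0.3225, 0.0755]
ee_rot: [3.134, 0.003, 1.573]
force: [9.4, 0.7, 2.9]
width: 0.0155
gripper_force: 35.0
```

Run:
```python
from h import *
f=grab('wrist','w5.png'); s=monitor.get_state(); print(s['eef_pos'],s['force'],s['width'])
h=f['color'].astype(int); m=(h[...,2]-h[...,0]>70)
for r in (164,166,168,172,174,176):
    x=np.where(m[r,280:380])[0]+280; print(r,x, h[r,316:336,1], h[r,316:336,0])
```

```text
[ 0.49371863 -0.32244551  0.07551628] [8.85078121 0.87230137 2.51203597] 0.01524534520429598
164 [325 326 327] [ 65  74  64  64  67  65  60  64  90 183 174 179  65  52  70  64  67  70
  65  66] [57 66 57 55 61 60 50 60 65 98 94 96 56 49 60 58 59 62 59 59]
166 [325 326 327] [ 64  64  66  64  63  65  64  58  68 185 177 179  60  50  63  63  57  59
  56  61] [56 58 58 58 58 56 61 54 56 97 98 93 49 46 58 54 51 51 50 55]
168 [325 326 327] [146 142 142 142 143 140 144  89  95 180 172 176 100  89 145 152 153 167
 166 166] [125 122 121 122 122 121 125  79  84  93  93  94  79  77 123 128 130 139
 141 141]
172 [] [233 232 233 233 233 232 233 237 248  90  61  65  82 150 247 234 234 237
 238 235] [206 205 208 207 206 206 208 211 218  85  63  64  74 127 218 207 205 209
 212 207]
174 [] [233 232 231 233 233 232 234 237 247 110  81  87 101 146 248 238 239 101
  60 194] [207 208 201 207 207 204 208 211 218  98  75  81  90 121 220 213 209  89
  55 165]
176 [] [231 231 233 233 232 231 234 235 246 132  77  88  97 151 247 240 248  72
  55 207] [203 204 208 209 206 205 208 210 215 116  70  82  88 125 218 214 216  62
  49 175]
```

Request:
{"api": "servo_tool", "payload": {"targets": [{"angular": [0, 0, 0], "xyz": [0, -0.04, 0], "claw": 0.5}, {"angular": [0, 0, 0], "xyz": [0, 0, 0], "claw": 0.5}, {"angular": [0, 0, 0], "xyz": [0, 0, 0], "claw": 0.5}, {"angular": [0, 0, 0], "xyz": [0, 0, 0], "claw": 0.5}, {"angular": [0, 0, 0], "xyz": [0, 0, 0], "claw": 0.5}, {"angular": [0, 0, 0], "xyz": [0, 0, 0], "claw": 0.5}, {"angular": [0, 0, 0], "xyz": [0, 0, 0], "claw": 0.5}, {"angular": [0, 0, 0], "xyz": [0, 0, 0], "claw": 0.5}, {"angular": [0, 0, 0], "xyz": [0, 0, 0], "claw": 0.5}, {"angular": [0, 0, 0], "xyz": [0, 0, 0], "claw": 0.5}, {"angular": [0, 0, 0], "xyz": [0, 0, 0], "claw": 0.5}, {"angular": [0, 0, 0], "xyz": [0, 0, 0], "claw": 0.5}, {"angular": [0, 0, 0], "xyz": [0, 0, 0], "claw": 0.5}, {"angular": [0, 0, 0], "xyz": [0, 0, 0], "claw": 0.5}, {"angular": [0, 0, 0], "xyz": [0, 0, 0], "claw": 0.5}, {"angular": [0, 0, 0], "xyz": [0, 0, 0], "claw": 0.5}]}}

```text
t: 10.3
eef_pos: [0.4933, -0.3225, 0.0755]
ee_rot: [3.134, 0.003, 1.573]
force: [8.9, 1.5, 3.0]
width: 0.0156
gripper_force: 35.0
```

Run:
```python
from h import *
f=grab('wrist','w6.png'); s=monitor.get_state(); print(s['eef_pos'],s['force'],s['width'])
h=f['color'].astype(int)
for r in (164,166,172,174,176): print(r, h[r,316:336,1])
```

```text
[ 0.49331451 -0.32246864  0.07551551] [9.77183086 1.62709434 2.85923376] 0.01498899026114837
164 [ 66  69  69  65  71  68  67  67  60 119 177 176 179  33  55  69  65  63
  67  64]
166 [ 65  65  62  58  60  57  59  59  59 111 179 174 182  35  55  58  62  63
  60  57]
172 [235 232 232 232 233 233 234 243 126  74  63  65 119 250 235 232 230 236
 238 236]
174 [232 232 232 232 234 233 237 245 133  96  86  85 132 248 235 232 235 243
  37  77]
176 [232 233 232 232 232 231 236 245 129 101  83  83 130 248 236 231 236 249
  20  68]
```

Request:
{"api": "servo_tool", "payload": {"targets": [{"angular": [0, 0, 0], "xyz": [0, 0.3, 0], "claw": 0.5}, {"angular": [0, 0, 0], "xyz": [0, 0.3, 0], "claw": 0.5}, {"angular": [0, 0, 0], "xyz": [0, 0.3, 0], "claw": 0.5}, {"angular": [0, 0, 0], "xyz": [0, 0.3, 0], "claw": 0.5}, {"angular": [0, 0, 0], "xyz": [0, 0.3, 0], "claw": 0.5}, {"angular": [0, 0, 0], "xyz": [0, 0.3, 0], "claw": 0.5}, {"angular": [0, 0, 0], "xyz": [0, 0.3, 0], "claw": 0.5}, {"angular": [0, 0, 0], "xyz": [0, 0.3, 0], "claw": 0.5}, {"angular": [0, 0, 0], "xyz": [0, 0.3, 0], "claw": 0.5}, {"angular": [0, 0, 0], "xyz": [0, 0.3, 0], "claw": 0.5}, {"angular": [0, 0, 0], "xyz": [0, 0.3, 0], "claw": 0.5}, {"angular": [0, 0, 0], "xyz": [0, 0.3, 0], "claw": 0.5}, {"angular": [0, 0, 0], "xyz": [0, 0.3, 0], "claw": 0.5}, {"angular": [0, 0, 0], "xyz": [0, 0.3, 0], "claw": 0.5}, {"angular": [0, 0, 0], "xyz": [0, 0.3, 0], "claw": 0.5}, {"angular": [0, 0, 0], "xyz": [0, 0.3, 0], "claw": 0.5}, {"angular": [0, 0, 0], "xyz": [0, 0.2, 0], "claw": 0.5}, {"angular": [0, 0, 0], "xyz": [0, 0.2, 0], "claw": 0.5}, {"angular": [0, 0, 0], "xyz": [0, 0, 0], "claw": 0.5}, {"angular": [0, 0, 0], "xyz": [0, 0, 0], "claw": 0.5}]}}

```text
t: 12.35
eef_pos: [0.5434, -0.3221, 0.0755]
ee_rot: [3.137, 0.002, 1.573]
force: [3.3, 1.4, 7.5]
width: 0.0151
gripper_force: 35.0
```

Request:
{"api": "servo_tool", "payload": {"targets": [{"angular": [0, 0, 0], "xyz": [0, 0.15, 0], "claw": 0.5}, {"angular": [0, 0, 0], "xyz": [0, 0.15, 0], "claw": 0.5}, {"angular": [0, 0, 0], "xyz": [0, 0.15, 0], "claw": 0.5}, {"angular": [0, 0, 0], "xyz": [0, 0.1, 0], "claw": 0.5}, {"angular": [0, 0, 0], "xyz": [0, 0, 0], "claw": 0.5}, {"angular": [0, 0, 0], "xyz": [0, 0, 0], "claw": 0.5}]}}

```text
t: 12.95
eef_pos: [0.5482, -0.322, 0.0754]
ee_rot: [3.138, 0.001, 1.573]
force: [1.2, 2.2, 8.5]
width: 0.0154
gripper_force: 35.0
```

Request:
{"api": "servo_tool", "payload": {"targets": [{"angular": [0, 0, 0], "xyz": [0, 0.1, 0], "claw": 0.5}, {"angular": [0, 0, 0], "xyz": [0, 0, 0], "claw": 0.5}, {"angular": [0, 0, 0], "xyz": [0, 0, 0], "claw": 2.0}, {"angular": [0, 0, 0], "xyz": [0, 0, 0], "claw": 3.0}, {"angular": [0, 0, 0], "xyz": [0, 0, 0], "claw": 4.0}, {"angular": [0, 0, 0], "xyz": [0, 0, 0], "claw": 4.0}, {"angular": [0, 0, 0], "xyz": [0, 0, -1.5], "claw": 4.0}, {"angular": [0, 0, 0], "xyz": [0, 0, -3], "claw": 4.0}, {"angular": [0, 0, 0], "xyz": [0, 0, -4], "claw": 4.0}, {"angular": [0, 0, 0], "xyz": [0, 0, -4], "claw": 4.0}, {"angular": [0, 0, 0], "xyz": [0, 0, -4], "claw": 4.0}, {"angular": [0, 0, 0], "xyz": [0, 0, -3], "claw": 5.0}]}}

```text
t: 14.15
eef_pos: [0.5476, -0.3219, 0.2713]
ee_rot: [3.14, 0.001, 1.572]
force: [1.3, -0.2, -0.5]
width: 0.044
gripper_force: 0.0
```

Run:
```python
from h import *
f=grab('wrist','w7.png'); s=monitor.get_state(); print(s['eef_pos'],s['q'],s['t'])
a=grab('scene','s7.png')['color'];b=grab('side','d7.png')['color']
cv2.imwrite('pics/m7.png',np.vstack([np.hstack([cv2.resize(a[180:280,160:340],(400,222)),cv2.resize(b[90:240,280:400],(400,378))[:222]*0+cv2.resize(b[100:166,300:419],(400,222))]),np.hstack([cv2.resize(b[160:260,240:400],(400,250)),cv2.resize(f['color'],(400,250))])]))
```

```text
[ 0.54914052 -0.32293122  0.27646287] [-2.24451205e-01  2.76036785e-01 -4.33692424e-02  2.39863631e-03
 -1.24301574e+00 -2.91631199e+00] 14.2
```

View pics/m7.png

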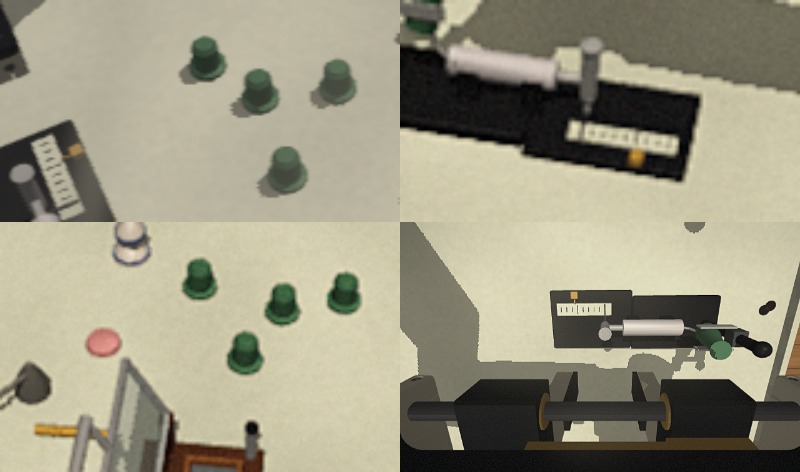

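Request:
{"api": "servo_tool", "payload": {"targets": [{"angular": [0, 0, -8.12], "xyz": [0, 0, 0], "claw": 5}, {"angular": [0, 0, -8.12], "xyz": [0, 0, 0], "claw": 5}, {"angular": [0, 0, -8.12], "xyz": [0, 0, 0], "claw": 5}, {"angular": [0, 0, -8.12], "xyz": [0, 0, 0], "claw": 5}, {"angular": [0, 0, -8.12], "xyz": [0, 0, 0], "claw": 5}, {"angular": [0, 0, -8.12], "xyz": [0, 0, 0], "claw": 5}, {"angular": [0, 0, -8.12], "xyz": [0, 0, 0], "claw": 5}, {"angular": [0, 0, -8.12], "xyz": [0, 0, 0], "claw": 5}, {"angular": [0, 0, -8.12], "xyz": [0, 0, 0], "claw": 5}, {"angular": [0, 0, -8.12], "xyz": [0, 0, 0], "claw": 5}, {"angular": [0, 0, -8.12], "xyz": [0, 0, 0], "claw": 5}, {"angular": [0, 0, -8.12], "xyz": [0, 0, 0], "claw": 5}]}}

```text
t: 15.5
eef_pos: [0.5467, -0.3214, 0.2667]
ee_rot: [3.14, -0.002, -3.005]
force: [0.4, 0.3, 0.3]
width: 0.0502
gripper_force: 0.0
```

Request:
{"api": "servo_tool", "payload": {"targets": [{"angular": [0, 0, 0], "xyz": [0, 2.64, 0], "claw": 5}, {"angular": [0, 0, 0], "xyz": [0, 2.64, 0], "claw": 5}, {"angular": [0, 0, 0], "xyz": [0, 2.64, 0], "claw": 5}, {"angular": [0, 0, 0], "xyz": [0, 2.64, 0], "claw": 5}, {"angular": [0, 0, 0], "xyz": [0, 2.64, 0], "claw": 5}, {"angular": [0, 0, 0], "xyz": [0, 2.64, 0], "claw": 5}, {"angular": [0, 0, 0], "xyz": [0, 2.64, 0], "claw": 5}, {"angular": [0, 0, 0], "xyz": [0, 2.64, 0], "claw": 5}, {"angular": [0, 0, 0], "xyz": [0, 2.64, 0], "claw": 5}, {"angular": [0, 0, 0], "xyz": [0, 2.64, 0], "claw": 5}, {"angular": [0, 0, 0], "xyz": [0, 0, 0], "claw": 5}, {"angular": [0, 0, 0], "xyz": [0, 0, 0], "claw": 5}]}}

```text
t: 16.7
eef_pos: [0.5124, -0.0595, 0.2675]
ee_rot: [3.142, -0.002, -3.009]
force: [0.3, -0.0, -0.2]
width: 0.0503
gripper_force: 0.0
```

```bash
cat >> h.py <<'E'
def greens(f,z=.04,amin=60):
    # knob top discs / blobs
    im=f['color'].astype(int); g=((im[...,1]-im[...,2]>12)&(im[...,1]-im[...,0]>4)).astype(np.uint8)
    n,l,st,ce=cv2.connectedComponentsWithStats(g); out=[]
    for i in range(1,n):
        if st[i,4]>amin: out.append((ce[i].round(1),st[i]))
    return out
E
python3 - <<'E'
from h import *
f=grab('wrist','w8.png'); s=monitor.get_state(); print(s['eef_pos'],s['ee_rot'],s['q'])
for c,st in greens(f): print(c,st,ray(f,*c,.02).round(4))
for k in ((.444,-.108),(.508,-.075),(.608,-.093),(.536,0)): print(k,proj(f,[*k,.04]))
E
```

```text
[ 0.5125396  -0.06000571  0.26768612] [-3.14151976e+00 -1.54390499e-03 -3.01028437e+00] [ 2.64171157e-01  8.34845405e-02 -3.02547822e-01 -1.42694111e-04
 -1.18630392e+00 -1.70360552e+00]
[288.2  93.4] [271  76  35  36 904] [ 0.4415 -0.1105  0.02  ]
[310.6 155. ] [294 138  33  34 731] [ 0.5043 -0.079   0.02  ]
[374.3 185.9] [358 168  30  35 612] [ 0.5305 -0.0017  0.02  ]
[289.7 233.7] [275 216  31  35 601] [ 0.6032 -0.0927  0.02  ]
(0.444, -0.108) [288.29464069  96.57352798]
(0.508, -0.075) [313.05170257 162.3368157 ]
(0.608, -0.093) [287.2629221  244.49044054]
(0.536, 0) [377.32536946 195.80566019]
```

View pics/w8.png

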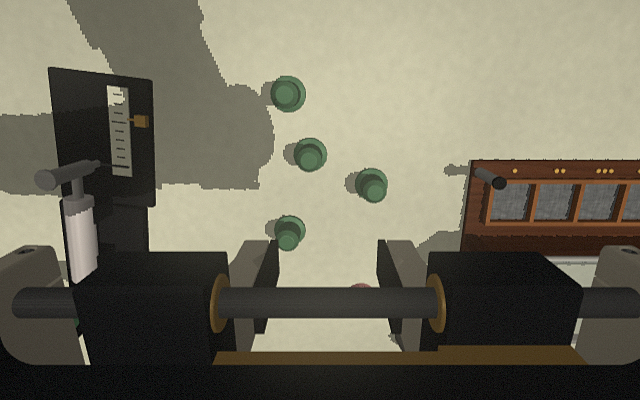

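Run:
```python
from h import *
f=dict(np.load('last_wrist.npz')); fs=dict(np.load('last_scene.npz')); fd=dict(np.load('last_side.npz'))
T=dict(A=(285.5,93),B=(311,158),D=(375,189.5),C=(287,240)); Ft=dict(A=(288.5,93.5),B=(310.5,154.5),D=(372,184.5),C=(290,231))
for k in T: print(k,ray(f,*T[k],.04).round(4),ray(f,*Ft[k],.003).round(4))
# model silhouette fit in side & scene
from scipy.optimize import minimize
a=np.linspace(0,2*np.pi,24)
prof=[(20,0),(20,5),(14,7),(14,34),(10,40)]
def sil(f,x,y):
    P=np.array([proj(f,[x+r/1e3*np.cos(t),y+r/1e3*np.sin(t),z/1e3]) for r,z in prof for t in a],np.float32)
    return cv2.convexHull(P)
def mask(f):
    im=f['color'].astype(int); return ((im[...,1]-im[...,2]>8)).astype(np.uint8)
for nm,ff in (('wrist',f),('side',fd),('scene',fs)):
    M=mask(ff)
    for k,(x0,y0) in dict(A=(.442,-.109),B=(.506,-.077),C=(.606,-.094),D=(.533,0)).items():
        def cost(p):
            m=np.zeros(M.shape,np.uint8); h=sil(ff,x0+p[0]/1e3,y0+p[1]/1e3)
            cv2.fillConvexPoly(m,np.round(h*16).astype(np.int32),1,shift=4)
            u,v=proj(ff,[x0,y0,.02]).astype(int); w=slice(v-26,v+26),slice(u-26,u+26)
            return (m[w]!=M[w]).sum()
        g=np.arange(-8,8.1,1); c=np.array([[cost((i,j)) for j in g] for i in g]); w=np.exp(-(c-c.min())/4.); w/=w.sum()
        print(nm,k,round(x0+(w.sum(1)@g)/1e3,4),round(y0+(w.sum(0)@g)/1e3,4),c.min())
```

```text
A [ 0.4409 -0.1111  0.04  ] [ 0.4421 -0.112   0.003 ]
B [ 0.5036 -0.0777  0.04  ] [ 0.507  -0.0796  0.003 ]
D [ 0.5292 -0.0038  0.04  ] [ 0.5335 -0.0017  0.003 ]
C [ 0.6024 -0.0939  0.04  ] [ 0.6071 -0.0937  0.003 ]
wrist A 0.4427 -0.1123 121
wrist B 0.5071 -0.0805 153
wrist C 0.6057 -0.0944 184
wrist D 0.5327 -0.0034 195
side A 0.4453 -0.1133 147
side B 0.5105 -0.0805 300
side C 0.6096 -0.0955 66
side D 0.5365 -0.0038 276
scene A 0.4442 -0.1141 159
scene B 0.5084 -0.0814 290
scene C 0.6072 -0.0953 213
scene D 0.5345 -0.0039 174
```

Request:
{"api": "servo_tool", "payload": {"targets": [{"angular": [0, 0, 0], "xyz": [-0.7, 1.3, 1], "claw": 5}, {"angular": [0, 0, 0], "xyz": [-0.7, 1.3, 3], "claw": 5}, {"angular": [0, 0, 0], "xyz": [-0.7, 1.3, 4], "claw": 5}, {"angular": [0, 0, 0], "xyz": [-0.7, 1.4, 4], "claw": 5}, {"angular": [0, 0, 0], "xyz": [0, 0, 3], "claw": 5}, {"angular": [0, 0, 0], "xyz": [0, 0, 2], "claw": 5}, {"angular": [0, 0, 0], "xyz": [0, 0, 0], "claw": 5}, {"angular": [0, 0, 0], "xyz": [0, 0, 0], "claw": 5}]}}

```text
t: 17.55
eef_pos: [0.5338, -0.0041, 0.0983]
ee_rot: [-3.141, -0.001, -3.011]
force: [-0.1, 0.4, 1.0]
width: 0.0501
gripper_force: 0.0
```

```bash
cat >> h.py <<'E'
def mv(x,y,z):
    s=monitor.get_state(); yaw=s['ee_rot'][2]; d=np.array([x,y,z])-s['eef_pos']
    c,n=np.cos(yaw),np.sin(yaw)
    print('t',s['t'],'pos',s['eef_pos'].round(4),'rpy',s['ee_rot'].round(3),'move cm', (100*np.array([d[0]*c+d[1]*n, d[0]*n-d[1]*c, -d[2]])).round(2))
prof=[(20,0),(20,5),(14,7),(14,34),(10,40)]
_a=np.linspace(0,2*np.pi,24)
def fit(ff,x0,y0,zb=0.,R=10):
    im=ff['color'].astype(int); M=(im[...,1]-im[...,2]>8).astype(np.uint8)
    def cost(dx,dy):
        P=np.array([proj(ff,[x0+dx+r/1e3*np.cos(t),y0+dy+r/1e3*np.sin(t),zb+z/1e3]) for r,z in prof for t in _a],np.float32)
        m=np.zeros(M.shape,np.uint8); cv2.fillConvexPoly(m,np.round(cv2.convexHull(P)*16).astype(np.int32),1,shift=4)
        u,v=proj(ff,[x0,y0,zb+.02]).astype(int); w=slice(max(v-50,0),v+50),slice(max(u-50,0),u+50)
        return (m[w]!=M[w]).sum()
    g=np.arange(-R,R+.1,1)/1e3; c=np.array([[cost(i,j) for j in g] for i in g]); w=np.exp(-(c-c.min())/4.); w/=w.sum()
    return round(x0+w.sum(1)@g,4),round(y0+w.sum(0)@g,4),c.min()
E
python3 - <<'E'
from h import *
f=grab('wrist','w9.png'); mv(.5335,-.0037,.034); print(proj(f,[.5335,-.0037,.04])); print(fit(f,.5335,-.0037))
E
```

```text
t 17.6 pos [ 0.5344 -0.0039  0.0992] rpy [-3.141e+00  1.000e-03 -3.011e+00] move cm [0.09 0.03 6.52]
[327.36830594 229.84777505]
(np.float64(0.5335), np.float64(-0.0029), np.int64(418))
```

Consistent within 1 mm. Grasp D.

Request:
{"api": "servo_tool", "payload": {"targets": [{"angular": [0, 0, 0], "xyz": [0.05, 0.05, 2], "claw": 5}, {"angular": [0, 0, 0], "xyz": [0, 0, 2], "claw": 5}, {"angular": [0, 0, 0], "xyz": [0, 0, 1.5], "claw": 5}, {"angular": [0, 0, 0], "xyz": [0, 0, 1], "claw": 5}, {"angular": [0, 0, 0], "xyz": [0, 0, 0], "claw": 5}, {"angular": [0, 0, 0], "xyz": [0, 0, 0], "claw": 5}, {"angular": [0, 0, 0], "xyz": [0, 0, 0], "claw": 4}, {"angular": [0, 0, 0], "xyz": [0, 0, 0], "claw": 3}, {"angular": [0, 0, 0], "xyz": [0, 0, 0], "claw": 2.4}, {"angular": [0, 0, 0], "xyz": [0, 0, 0], "claw": 2}, {"angular": [0, 0, 0], "xyz": [0, 0, 0], "claw": 2}, {"angular": [0, 0, 0], "xyz": [0, 0, 0], "claw": 2}], "force": 15}}

```text
t: 18.8
eef_pos: [0.5334, -0.0032, 0.034]
ee_rot: [3.142, 0.001, -3.011]
force: [-1.2, -0.1, 5.8]
width: 0.0272
gripper_force: 15.0
```

Request:
{"api": "servo_tool", "payload": {"targets": [{"angular": [0, 0, 0], "xyz": [0, 0, -1], "claw": 2}, {"angular": [0, 0, 0], "xyz": [0, 0, -2], "claw": 2}, {"angular": [0, 0, 0], "xyz": [0, 0, -3], "claw": 2}, {"angular": [0, 0, 0], "xyz": [0, 0, -3], "claw": 2}, {"angular": [0, 0, 0], "xyz": [0, 0, -3], "claw": 2}, {"angular": [0, 0, 0], "xyz": [0, 1.5, -3], "claw": 2}, {"angular": [0, 0, 0], "xyz": [0, 2, -2], "claw": 2}, {"angular": [0, 0, 0], "xyz": [0, 2.5, 0], "claw": 2}, {"angular": [0, 0, 0], "xyz": [0, 2.5, 0], "claw": 2}, {"angular": [0, 0, 0], "xyz": [0, 2.5, 0], "claw": 2}, {"angular": [0, 0, 0], "xyz": [0, 2.5, 0], "claw": 2}, {"angular": [0, 0, 0], "xyz": [0, 2.5, 0], "claw": 2}, {"angular": [0, 0, 0], "xyz": [0, 2, 0], "claw": 2}, {"angular": [0, 0, 0], "xyz": [0, 0, 0], "claw": 2}, {"angular": [0, 0, 0], "xyz": [0, 0, 0], "claw": 2}]}}

```text
t: 20.3
eef_pos: [0.5093, 0.1753, 0.2037]
ee_rot: [-3.141, -0.0, -3.01]
force: [0.2, -0.6, -0.8]
width: 0.027
gripper_force: 15.0
```

Run:
```python
from h import *
f=grab('wrist','w10.png'); mv(.533,.162,.1); s=monitor.get_state(); print(s['width'],s['gripper_force'])
```

```text
t 20.35 pos [0.5094 0.1748 0.2037] rpy [-3.141 -0.    -3.011] move cm [-2.17 -1.58 10.37]
0.027046372584475613 14.997973205254311
```

View pics/w10.png

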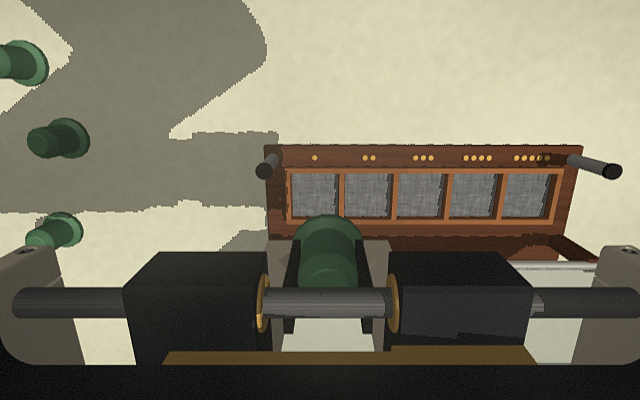

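Run:
```python
from h import *
f=dict(np.load('last_wrist.npz'))
L=[ray(f,u,196,.016)[:2] for u in (341.5,393.5,446.5,499.5)]
for l in L: print(l.round(4))
c=np.mean(L,0); d=L[3]-L[0]; print('mid',c.round(4),'dir',np.degrees(np.arctan2(-d[0],d[1])),np.linalg.norm(d)/3)
p1,p5=ray(f,263,171,.064)[:2],ray(f,614,171,.064)[:2]; print('posts',p1,p5,np.linalg.norm(p5-p1),np.degrees(np.arctan2(-(p5-p1)[0],(p5-p1)[1])))
a,b=ray(f,265,146,.008)[:2],ray(f,582,146,.008)[:2]; print('edge',a,b,np.linalg.norm(b-a),np.degrees(np.arctan2(-(b-a)[0],(b-a)[1])))
yaw=np.radians(7.5); X=np.array([np.cos(yaw),np.sin(yaw)]);Y=np.array([-X[1],X[0]])
print('center from posts',(p1+p5)/2+.036*X)
im=f['color']; 
# rail rows by orange-ness at columns between dividers
h=im.astype(int)
for u in (410,425,470,525): print(u,[(r,h[r,u,2]-h[r,u,0]) for r in range(162,232,1) if h[r,u,2]-h[r,u,0]>70])
for r in (190,205): print(r,[u for u in range(280,570) if h[r,u,2]-h[r,u,0]>70])
```

```text
[0.5264 0.1922]
[0.5197 0.2429]
[0.5128 0.2947]
[0.506  0.3465]
mid [0.5162 0.2691] dir 7.559836127918703 0.05190085162906049
posts [0.49884931 0.12121543] [0.46096288 0.40650435] 0.28779358974142283 7.564629054421745
edge [0.48855516 0.11240435] [0.44824657 0.41574657] 0.30600863681870316 7.569210442150985
center from posts [0.51559811 0.26855883]
410 [(169, np.int64(94)), (170, np.int64(92)), (171, np.int64(92)), (172, np.int64(97)), (220, np.int64(84)), (221, np.int64(92)), (222, np.int64(92)), (223, np.int64(92)), (224, np.int64(75))]
425 [(169, np.int64(96)), (170, np.int64(87)), (171, np.int64(91)), (172, np.int64(98)), (220, np.int64(88)), (221, np.int64(91)), (222, np.int64(90)), (223, np.int64(91)), (224, np.int64(75))]
470 [(168, np.int64(72)), (169, np.int64(103)), (170, np.int64(99)), (171, np.int64(97)), (172, np.int64(107)), (220, np.int64(88)), (221, np.int64(98)), (222, np.int64(97)), (223, np.int64(94)), (224, np.int64(76))]
525 [(168, np.int64(74)), (169, np.int64(104)), (170, np.int64(100)), (171, np.int64(98)), (172, np.int64(107)), (220, np.int64(92)), (221, np.int64(99)), (222, np.int64(96)), (223, np.int64(100)), (224, np.int64(86))]
190 [288, 289, 339, 340, 341, 342, 343, 393, 394, 395, 396, 397, 447, 448, 449, 450, 451, 501, 502, 503, 504, 505, 555, 556, 557, 558, 559]
205 [289, 290, 339, 340, 341, 342, 343, 392, 393, 394, 395, 396, 445, 446, 447, 448, 449, 498, 499, 500, 501, 502, 552, 553, 554, 555, 556]
```

Request:
{"api": "servo_tool", "payload": {"targets": [{"angular": [0, 0, 0], "xyz": [-0.6, -0.4, 2], "claw": 2}, {"angular": [0, 0, 0], "xyz": [-0.6, -0.4, 2.5], "claw": 2}, {"angular": [0, 0, 0], "xyz": [-0.6, -0.4, 2.5], "claw": 2}, {"angular": [0, 0, 0], "xyz": [-0.15, 0, 2], "claw": 2}, {"angular": [0, 0, 0], "xyz": [0, 0, 2], "claw": 2}, {"angular": [0, 0, 0], "xyz": [0, 0, 2], "claw": 2}, {"angular": [0, 0, 0], "xyz": [0, 0, 0], "claw": 2}, {"angular": [0, 0, 0], "xyz": [0, 0, 0], "claw": 2}]}}

```text
t: 21.15
eef_pos: [0.5308, 0.1651, 0.0739]
ee_rot: [-3.141, -0.001, -3.011]
force: [0.3, 0.7, 0.0]
width: 0.0271
gripper_force: 15.0
```

Run:
```python
from h import *
f=grab('wrist','w11.png'); mv(.530,.1655,.042); im=f['color']
print(proj(f,[.530,.1655,.008]))
g=grab('side'); c=g['color']
cv2.imwrite('pics/w11c.png',np.hstack([cv2.resize(im[100:300,200:460],(520,400)),cv2.resize(c[220:320,280:350],(280,400))]))
```

```text
t 21.2 pos [0.5312 0.1656 0.0745] rpy [ 3.141e+00  1.000e-03 -3.011e+00] move cm [0.12 0.01 3.25]
[327.4739735  224.40365413]
```

View pics/w11c.png

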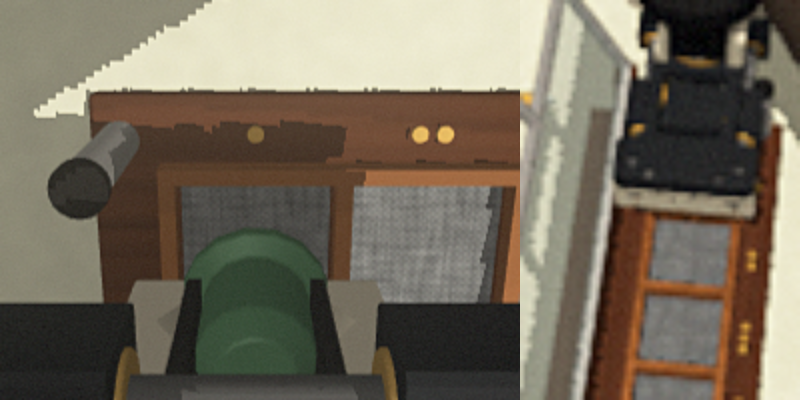

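Run:
```python
from h import *
f=dict(np.load('last_wrist.npz'))
y=np.radians(7.56);X=np.array([np.cos(y),np.sin(y)]); p=np.array([.530,.1655])
for n,d,z in (('frontwall inner top',-.024,.016),('floor',-.024,.008),('front edge board',-.048,.008),('frontrail outer',-.029,.016)): print(n,proj(f,[*(p+d*X),z]))
h=f['color'].astype(int); print([(r,*h[r,350]) for r in range(178,196)])
```

```text
frontwall inner top [327.43540026 191.57448618]
floor [327.4272614  187.76433088]
front edge board [327.37718838 148.48880981]
frontrail outer [327.42493154 183.34372058]
[(178, np.int64(41), np.int64(52), np.int64(70)), (179, np.int64(38), np.int64(47), np.int64(65)), (180, np.int64(41), np.int64(50), np.int64(67)), (181, np.int64(42), np.int64(56), np.int64(80)), (182, np.int64(41), np.int64(63), np.int64(89)), (183, np.int64(44), np.int64(61), np.int64(82)), (184, np.int64(44), np.int64(61), np.int64(83)), (185, np.int64(43), np.int64(66), np.int64(92)), (186, np.int64(44), np.int64(66), np.int64(97)), (187, np.int64(43), np.int64(66), np.int64(95)), (188, np.int64(46), np.int64(67), np.int64(96)), (189, np.int64(45), np.int64(66), np.int64(94)), (190, np.int64(42), np.int64(68), np.int64(96)), (191, np.int64(47), np.int64(68), np.int64(100)), (192, np.int64(49), np.int64(68), np.int64(96)), (193, np.int64(69), np.int64(78), np.int64(87)), (194, np.int64(80), np.int64(86), np.int64(84)), (195, np.int64(72), np.int64(77), np.int64(78))]
```

Request:
{"api": "servo_tool", "payload": {"targets": [{"angular": [0, 0, 0], "xyz": [0.05, -0.15, 1], "claw": 2}, {"angular": [0, 0, 0], "xyz": [0, 0, 1], "claw": 2}, {"angular": [0, 0, 0], "xyz": [0, 0, 0.6], "claw": 2}, {"angular": [0, 0, 0], "xyz": [0, 0, 0.3], "claw": 2}, {"angular": [0, 0, 0], "xyz": [0, 0, 0.2], "claw": 2}, {"angular": [0, 0, 0], "xyz": [0, 0, 0], "claw": 2}, {"angular": [0, 0, 0], "xyz": [0, 0, 0], "claw": 2}]}}

```text
t: 21.95
eef_pos: [0.5304, 0.1644, 0.0427]
ee_rot: [3.141, 0.0, -3.011]
force: [0.1, -0.7, -0.9]
width: 0.0275
gripper_force: 15.0
```

Request:
{"api": "servo_tool", "payload": {"targets": [{"angular": [0, 0, 0], "xyz": [0, 0, 0.07], "claw": 2}, {"angular": [0, 0, 0], "xyz": [0, 0, 0], "claw": 2}, {"angular": [0, 0, 0], "xyz": [0, 0, 0], "claw": 2.9}, {"angular": [0, 0, 0], "xyz": [0, 0, 0], "claw": 3.2}, {"angular": [0, 0, 0], "xyz": [0, 0, 0], "claw": 3.5}, {"angular": [0, 0, 0], "xyz": [0, 0, 0], "claw": 3.5}, {"angular": [0, 0, 0], "xyz": [0, 0, 0], "claw": 3.5}, {"angular": [0, 0, 0], "xyz": [0, 0, -1], "claw": 3.5}, {"angular": [0, 0, 0], "xyz": [0, 0, -2], "claw": 3.5}, {"angular": [0, 0, 0], "xyz": [0, 0, -3], "claw": 3.5}, {"angular": [0, 0, 0], "xyz": [0, 0, -4], "claw": 3.5}, {"angular": [0, 0, 0], "xyz": [0, 0, -4], "claw": 5}, {"angular": [0, 0, 0], "xyz": [0, -2, -3], "claw": 5}, {"angular": [0, 0, 0], "xyz": [0, -3, -1], "claw": 5}, {"angular": [0, 0, 0], "xyz": [0, -4, 0], "claw": 5}, {"angular": [0, 0, 0], "xyz": [0, -4, 0], "claw": 5}, {"angular": [0, 0, 0], "xyz": [0, -3, 0], "claw": 5}, {"angular": [0, 0, 0], "xyz": [0, -2, 0], "claw": 5}, {"angular": [0, 0, 0], "xyz": [0, 0, 0], "claw": 5}, {"angular": [0, 0, 0], "xyz": [0, 0, 0], "claw": 5}]}}

```text
t: 23.95
eef_pos: [0.5537, -0.0145, 0.2224]
ee_rot: [3.141, 0.001, -3.012]
force: [0.1, 0.3, -0.1]
width: 0.0499
gripper_force: 0.0
```

Run:
```python
from h import *
f=grab('wrist','w12.png'); d=grab('side','d12.png'); mv(.508,-.0808,.034)
for k,z in (((.444,-.1133),0),((.508,-.0808),0),((.607,-.095),0),((.5305,.1643),.008)): print(k,'w',fit(f,*k,z) if k[1]<0 else '','s',fit(d,*k,z))
for c,st in greens(d): print(c,st)
```

```text
t 24.05 pos [ 0.5537 -0.0136  0.2222] rpy [ 3.141  0.    -3.01 ] move cm [ 5.41 -6.06 18.82]
(0.444, -0.1133) w (np.float64(0.4429), np.float64(-0.1124), np.int64(232)) s (np.float64(0.4458), np.float64(-0.113), np.int64(216))
(0.508, -0.0808) w (np.float64(0.5073), np.float64(-0.0803), np.int64(397)) s (np.float64(0.5104), np.float64(-0.0813), np.int64(383))
(0.607, -0.095) w (np.float64(0.606), np.float64(-0.0944), np.int64(267)) s (np.float64(0.6097), np.float64(-0.0952), np.int64(214))
(0.5305, 0.1643) w  s (np.float64(0.5331), np.float64(0.1648), np.int64(32))
[309.2  92.9] [304  83   9  18 101]
[319. 183.] [313 175  13  16 151]
[377.5 188.7] [371 181  13  16 158]
[352.8 192.9] [346 185  14  16 142]
[324.6 262.8] [317 253  16  19 220]
```

Request:
{"api": "servo_tool", "payload": {"targets": [{"angular": [0, 0, 0], "xyz": [1.35, -1.52, 1], "claw": 5}, {"angular": [0, 0, 0], "xyz": [1.35, -1.52, 3], "claw": 5}, {"angular": [0, 0, 0], "xyz": [1.35, -1.52, 4], "claw": 5}, {"angular": [0, 0, 0], "xyz": [1.35, -1.5, 3], "claw": 5}, {"angular": [0, 0, 0], "xyz": [0, 0, 1], "claw": 5}, {"angular": [0, 0, 0], "xyz": [0, 0, 0], "claw": 5}, {"angular": [0, 0, 0], "xyz": [0, 0, 2], "claw": 5}, {"angular": [0, 0, 0], "xyz": [0, 0, 2], "claw": 5}, {"angular": [0, 0, 0], "xyz": [0, 0, 1.5], "claw": 5}, {"angular": [0, 0, 0], "xyz": [0, 0, 1.3], "claw": 5}, {"angular": [0, 0, 0], "xyz": [0, 0, 0], "claw": 5}, {"angular": [0, 0, 0], "xyz": [0, 0, 0], "claw": 5}, {"angular": [0, 0, 0], "xyz": [0, 0, 0], "claw": 4}, {"angular": [0, 0, 0], "xyz": [0, 0, 0], "claw": 3}, {"angular": [0, 0, 0], "xyz": [0, 0, 0], "claw": 2.4}, {"angular": [0, 0, 0], "xyz": [0, 0, 0], "claw": 2}, {"angular": [0, 0, 0], "xyz": [0, 0, 0], "claw": 2}, {"angular": [0, 0, 0], "xyz": [0, 0, 0], "claw": 2}]}}

```text
t: 25.85
eef_pos: [0.5085, -0.0813, 0.0344]
ee_rot: [-3.142, 0.001, -3.011]
force: [-0.9, 2.0, 6.3]
width: 0.0273
gripper_force: 15.0
```

Request:
{"api": "servo_tool", "payload": {"targets": [{"angular": [0, 0, 0], "xyz": [0, 0, -1], "claw": 2}, {"angular": [0, 0, 0], "xyz": [0, 0, -2], "claw": 2}, {"angular": [0, 0, 0], "xyz": [0, 0, -3], "claw": 2}, {"angular": [0, 0, 0], "xyz": [0, 0, -4], "claw": 2}, {"angular": [0, 0, 0], "xyz": [-0.44, 1.57, -3], "claw": 2}, {"angular": [0, 0, 0], "xyz": [-0.5, 2.5, 0], "claw": 2}, {"angular": [0, 0, 0], "xyz": [-0.5, 2.5, 0], "claw": 2}, {"angular": [0, 0, 0], "xyz": [-0.5, 3, 0], "claw": 2}, {"angular": [0, 0, 0], "xyz": [-0.5, 3, 0], "claw": 2}, {"angular": [0, 0, 0], "xyz": [-0.5, 3, 0], "claw": 2}, {"angular": [0, 0, 0], "xyz": [-0.5, 3, 0], "claw": 2}, {"angular": [0, 0, 0], "xyz": [-0.5, 3, 0], "claw": 2}, {"angular": [0, 0, 0], "xyz": [-0.5, 3, 0], "claw": 2}, {"angular": [0, 0, 0], "xyz": [-0.5, 2.5, 0], "claw": 2}, {"angular": [0, 0, 0], "xyz": [-0.5, 2.5, 0], "claw": 2}, {"angular": [0, 0, 0], "xyz": [0, 0, 2], "claw": 2}, {"angular": [0, 0, 0], "xyz": [0, 0, 3], "claw": 2}, {"angular": [0, 0, 0], "xyz": [0, 0, 2], "claw": 2}, {"angular": [0, 0, 0], "xyz": [0, 0, 0], "claw": 2}, {"angular": [0, 0, 0], "xyz": [0, 0, 0], "claw": 2}]}}

```text
t: 27.85
eef_pos: [0.5236, 0.2188, 0.0944]
ee_rot: [-3.141, -0.0, -3.011]
force: [0.1, -0.1, -0.4]
width: 0.0273
gripper_force: 15.0
```

Run:
```python
from h import *
f=grab('wrist','w13.png'); mv(.5237,.219,.0427); print(monitor.get_state()['width'])
h=f['color'].astype(int)
for r in (168,174): print(r,[u for u in range(200,470) if h[r,u,2]-h[r,u,0]>45])
print(proj(f,[.5238,.218,.016]), proj(f,[.5238-.024*.9913,.218-.024*.1316,.016]))
cv2.imwrite('pics/w13c.png',cv2.resize(f['color'][120:300,200:460],(780,540)))
```

```text
t 27.9 pos [0.5241 0.2192 0.0951] rpy [ 3.141e+00  1.000e-03 -3.011e+00] move cm [ 0.04 -0.01  5.24]
0.027119604545150517
168 [351, 352, 353, 354, 355, 356, 357, 358, 359, 360, 361, 362, 363, 364, 365, 366, 367, 368, 369, 370, 371, 372, 373, 374, 375, 376, 377, 378, 379, 380, 381, 382, 383, 384, 385, 386, 387, 388, 389, 390, 391, 392, 393, 394, 395, 396, 397, 398, 399, 400, 401, 402, 403, 404, 405, 406, 407, 408, 409, 410, 411, 412, 413, 414, 415, 416, 417, 418, 419, 420, 421, 422, 423, 424, 425, 426, 427, 428, 429, 430, 431, 432, 433, 434, 435, 436, 437, 438, 439, 440, 441, 442, 443, 444, 445, 446, 447, 448, 449, 450, 451, 452, 453, 454, 455, 456, 457, 458, 459, 460, 461, 462, 463, 464, 465, 466, 467, 468, 469]
174 [206, 207, 209, 211, 213, 215, 216, 219, 222, 227, 229, 232, 233, 234, 235, 236, 237, 240, 246, 255, 280, 281, 287, 292, 295, 303, 304, 306, 311, 312, 317, 318, 320, 321, 323, 324, 325, 327, 331, 333, 335, 339, 340, 344, 346, 347, 349, 350, 355, 359, 378, 379, 410, 414, 421, 434, 441, 442, 445, 455, 461, 463]
[325.45851674 218.17939737] [325.37538156 183.35913102]
```

View pics/w13c.png

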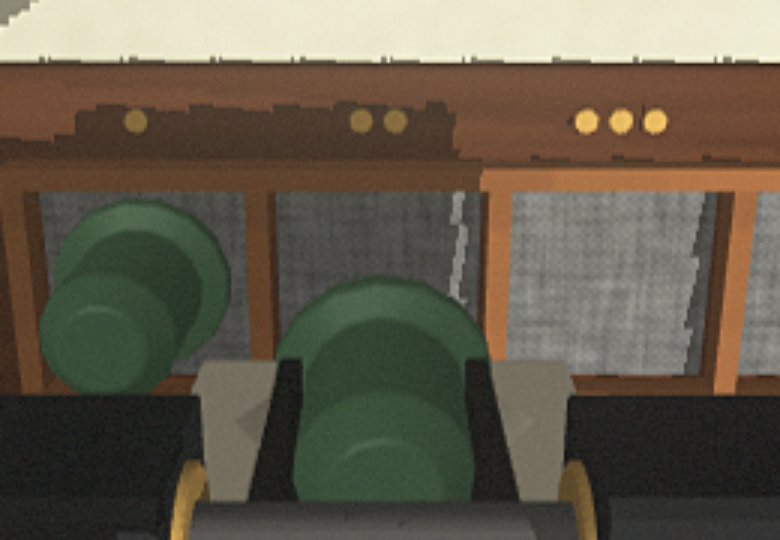

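Request:
{"api": "servo_tool", "payload": {"targets": [{"angular": [0, 0, 0], "xyz": [0, 0, 2], "claw": 2}, {"angular": [0, 0, 0], "xyz": [0, 0, 1.5], "claw": 2}, {"angular": [0, 0, 0], "xyz": [0, 0, 1], "claw": 2}, {"angular": [0, 0, 0], "xyz": [0, 0, 0.4], "claw": 2}, {"angular": [0, 0, 0], "xyz": [0, 0, 0.33], "claw": 2}, {"angular": [0, 0, 0], "xyz": [0, 0, 0], "claw": 2}, {"angular": [0, 0, 0], "xyz": [0, 0, 0], "claw": 2}]}}

```text
t: 28.6
eef_pos: [0.524, 0.2193, 0.0423]
ee_rot: [3.141, 0.001, -3.011]
force: [-0.5, -0.4, 1.2]
width: 0.0271
gripper_force: 15.0
```

Request:
{"api": "servo_tool", "payload": {"targets": [{"angular": [0, 0, 0], "xyz": [0, 0, 0], "claw": 2.9}, {"angular": [0, 0, 0], "xyz": [0, 0, 0], "claw": 3.2}, {"angular": [0, 0, 0], "xyz": [0, 0, 0], "claw": 3.4}, {"angular": [0, 0, 0], "xyz": [0, 0, 0], "claw": 3.4}, {"angular": [0, 0, 0], "xyz": [0, 0, 0], "claw": 3.4}, {"angular": [0, 0, 0], "xyz": [0, 0, -1], "claw": 3.4}, {"angular": [0, 0, 0], "xyz": [0, 0, -2], "claw": 3.4}, {"angular": [0, 0, 0], "xyz": [0, 0, -3], "claw": 3.4}, {"angular": [0, 0, 0], "xyz": [0, 0, -4], "claw": 3.4}, {"angular": [0, 0, 0], "xyz": [0, 0, -4], "claw": 5}, {"angular": [0, 0, 0], "xyz": [0.5, -2, -3], "claw": 5}, {"angular": [0, 0, 0], "xyz": [0.5, -3, -1], "claw": 5}, {"angular": [0, 0, 0], "xyz": [0.5, -4, 0], "claw": 5}, {"angular": [0, 0, 0], "xyz": [0.5, -4, 0], "claw": 5}, {"angular": [0, 0, 0], "xyz": [0.5, -4, 0], "claw": 5}, {"angular": [0, 0, 0], "xyz": [0.5, -4, 0], "claw": 5}, {"angular": [0, 0, 0], "xyz": [0, -3, 0], "claw": 5}, {"angular": [0, 0, 0], "xyz": [0, -1.5, 0], "claw": 5}, {"angular": [0, 0, 0], "xyz": [0, 0, 0], "claw": 5}, {"angular": [0, 0, 0], "xyz": [0, 0, 0], "claw": 5}]}}

```text
t: 30.6
eef_pos: [0.5269, -0.038, 0.2221]
ee_rot: [3.141, 0.001, -3.012]
force: [0.3, -0.6, 0.4]
width: 0.0498
gripper_force: 0.0
```

Run:
```python
from h import *
f=grab('wrist','w14.png'); d=grab('side','d14.png'); mv(.6068,-.0947,.034)
for k,z in (((.444,-.1133),0),((.607,-.095),0),((.5305,.1643),.008),((.5237,.2192),.008)): print(k,'w',fit(f,*k,z) if k[1]<0 else '','s',fit(d,*k,z))
for c,st in greens(d): print(c,st)
```

```text
t 30.7 pos [ 0.527  -0.0372  0.2219] rpy [ 3.141  0.    -3.01 ] move cm [-7.16 -6.74 18.79]
(0.444, -0.1133) w (np.float64(0.4427), np.float64(-0.1131), np.int64(387)) s (np.float64(0.4455), np.float64(-0.1133), np.int64(49))
(0.607, -0.095) w (np.float64(0.6042), np.float64(-0.0939), np.int64(546)) s (np.float64(0.6096), np.float64(-0.0957), np.int64(47))
(0.5305, 0.1643) w  s (np.float64(0.533), np.float64(0.1649), np.int64(261))
(0.5237, 0.2192) w  s (np.float64(0.5254), np.float64(0.2192), np.int64(259))
[309.9  91.9] [304  83  12  18 121]
[319.3 183.2] [313 175  14  16 159]
[377.8 188.5] [371 180  13  17 148]
[324.5 262.7] [317 253  16  19 221]
[322.5 282. ] [315 273  16  18 224]
```

Request:
{"api": "servo_tool", "payload": {"targets": [{"angular": [0, 0, 0], "xyz": [-1.8, -1.7, 1], "claw": 5}, {"angular": [0, 0, 0], "xyz": [-1.8, -1.7, 3], "claw": 5}, {"angular": [0, 0, 0], "xyz": [-1.8, -1.7, 4], "claw": 5}, {"angular": [0, 0, 0], "xyz": [-1.78, -1.67, 3], "claw": 5}, {"angular": [0, 0, 0], "xyz": [0, 0, 1], "claw": 5}, {"angular": [0, 0, 0], "xyz": [0, 0, 0], "claw": 5}, {"angular": [0, 0, 0], "xyz": [0, 0, 2], "claw": 5}, {"angular": [0, 0, 0], "xyz": [0, 0, 2], "claw": 5}, {"angular": [0, 0, 0], "xyz": [0, 0, 1.5], "claw": 5}, {"angular": [0, 0, 0], "xyz": [0, 0, 1.3], "claw": 5}, {"angular": [0, 0, 0], "xyz": [0, 0, 0], "claw": 5}, {"angular": [0, 0, 0], "xyz": [0, 0, 0], "claw": 5}, {"angular": [0, 0, 0], "xyz": [0, 0, 0], "claw": 4}, {"angular": [0, 0, 0], "xyz": [0, 0, 0], "claw": 3}, {"angular": [0, 0, 0], "xyz": [0, 0, 0], "claw": 2.4}, {"angular": [0, 0, 0], "xyz": [0, 0, 0], "claw": 2}, {"angular": [0, 0, 0], "xyz": [0, 0, 0], "claw": 2}, {"angular": [0, 0, 0], "xyz": [0, 0, 0], "claw": 2}]}}

```text
t: 32.5
eef_pos: [0.6073, -0.0956, 0.034]
ee_rot: [-3.141, 0.001, -3.011]
force: [-1.2, 1.6, 5.1]
width: 0.0273
gripper_force: 15.0
```

Request:
{"api": "servo_tool", "payload": {"targets": [{"angular": [0, 0, 0], "xyz": [0, 0, -1], "claw": 2}, {"angular": [0, 0, 0], "xyz": [0, 0, -2], "claw": 2}, {"angular": [0, 0, 0], "xyz": [0, 0, -3], "claw": 2}, {"angular": [0, 0, 0], "xyz": [1, 0, -4], "claw": 2}, {"angular": [0, 0, 0], "xyz": [1.67, 2, -3], "claw": 2}, {"angular": [0, 0, 0], "xyz": [1.5, 3, 0], "claw": 2}, {"angular": [0, 0, 0], "xyz": [0, 3.5, 0], "claw": 2}, {"angular": [0, 0, 0], "xyz": [0, 3.5, 0], "claw": 2}, {"angular": [0, 0, 0], "xyz": [0, 3.5, 0], "claw": 2}, {"angular": [0, 0, 0], "xyz": [0, 3.5, 0], "claw": 2}, {"angular": [0, 0, 0], "xyz": [0, 3.5, 0], "claw": 2}, {"angular": [0, 0, 0], "xyz": [0, 3.5, 0], "claw": 2}, {"angular": [0, 0, 0], "xyz": [0, 3.5, 0], "claw": 2}, {"angular": [0, 0, 0], "xyz": [0, 3.5, 0], "claw": 2}, {"angular": [0, 0, 0], "xyz": [0, 3, 0], "claw": 2}, {"angular": [0, 0, 0], "xyz": [0, 1.68, 0], "claw": 2}, {"angular": [0, 0, 0], "xyz": [0, 0, 3], "claw": 2}, {"angular": [0, 0, 0], "xyz": [0, 0, 4], "claw": 2}, {"angular": [0, 0, 0], "xyz": [0, 0, 0], "claw": 2}, {"angular": [0, 0, 0], "xyz": [0, 0, 0], "claw": 2}]}}

```text
t: 34.5
eef_pos: [0.5166, 0.272, 0.0938]
ee_rot: [-3.14, -0.001, -3.011]
force: [-0.6, -0.5, -0.6]
width: 0.0271
gripper_force: 15.0
```

Run:
```python
from h import *
mv(.5166,.2725,.0425); print(monitor.get_state()['width'])
```

```text
t 34.5 pos [0.5166 0.272  0.0938] rpy [-3.140e+00 -1.000e-03 -3.011e+00] move cm [-0.01  0.05  5.13]
0.027097612779955725
```

Request:
{"api": "servo_tool", "payload": {"targets": [{"angular": [0, 0, 0], "xyz": [0, 0, 2], "claw": 2}, {"angular": [0, 0, 0], "xyz": [0, 0, 1.5], "claw": 2}, {"angular": [0, 0, 0], "xyz": [0, 0, 1], "claw": 2}, {"angular": [0, 0, 0], "xyz": [0, 0, 0.4], "claw": 2}, {"angular": [0, 0, 0], "xyz": [0, 0, 0.25], "claw": 2}, {"angular": [0, 0, 0], "xyz": [0, 0, 0], "claw": 2}, {"angular": [0, 0, 0], "xyz": [0, 0, 0], "claw": 2}]}}

```text
t: 35.2
eef_pos: [0.5169, 0.2729, 0.0428]
ee_rot: [3.141, 0.001, -3.011]
force: [0.6, -0.0, -0.7]
width: 0.0275
gripper_force: 15.0
```

Request:
{"api": "servo_tool", "payload": {"targets": [{"angular": [0, 0, 0], "xyz": [0, 0, 0.07], "claw": 2}, {"angular": [0, 0, 0], "xyz": [0, 0, 0], "claw": 2}, {"angular": [0, 0, 0], "xyz": [0, 0, 0], "claw": 2.9}, {"angular": [0, 0, 0], "xyz": [0, 0, 0], "claw": 3.2}, {"angular": [0, 0, 0], "xyz": [0, 0, 0], "claw": 3.4}, {"angular": [0, 0, 0], "xyz": [0, 0, 0], "claw": 3.4}, {"angular": [0, 0, 0], "xyz": [0, 0, 0], "claw": 3.4}, {"angular": [0, 0, 0], "xyz": [0, 0, -1], "claw": 3.4}, {"angular": [0, 0, 0], "xyz": [0, 0, -2], "claw": 3.4}, {"angular": [0, 0, 0], "xyz": [0, 0, -3], "claw": 3.4}, {"angular": [0, 0, 0], "xyz": [0, 0, -4], "claw": 3.4}, {"angular": [0, 0, 0], "xyz": [0, 0, -4], "claw": 5}, {"angular": [0, 0, 0], "xyz": [0.5, -2, -3], "claw": 5}, {"angular": [0, 0, 0], "xyz": [0.5, -4, -1], "claw": 5}, {"angular": [0, 0, 0], "xyz": [0.5, -4, 0], "claw": 5}, {"angular": [0, 0, 0], "xyz": [0.5, -4, 0], "claw": 5}, {"angular": [0, 0, 0], "xyz": [0.5, -4, 0], "claw": 5}, {"angular": [0, 0, 0], "xyz": [0.5, -4, 0], "claw": 5}, {"angular": [0, 0, 0], "xyz": [0, -4, 0], "claw": 5}, {"angular": [0, 0, 0], "xyz": [0, -3, 0], "claw": 5}]}}

```text
t: 37.2
eef_pos: [0.5243, -0.0209, 0.2225]
ee_rot: [3.142, 0.001, -3.011]
force: [0.7, 0.2, 0.6]
width: 0.0503
gripper_force: 0.0
```

Request:
{"api": "servo_tool", "payload": {"targets": [{"angular": [0, 0, 0], "xyz": [0.5, -2, 0], "claw": 5}, {"angular": [0, 0, 0], "xyz": [0, 0, 0], "claw": 5}, {"angular": [0, 0, 0], "xyz": [0, 0, 0], "claw": 5}]}}

```text
t: 37.5
eef_pos: [0.5222, -0.0396, 0.222]
ee_rot: [3.141, 0.001, -3.012]
force: [-0.8, 0.8, 0.2]
width: 0.0501
gripper_force: 0.0
```

Run:
```python
from h import *
f=grab('wrist','w15.png'); d=grab('side','d15.png'); mv(.4435,-.113,.034)
for k,z in (((.444,-.1133),0),((.5305,.1643),.008),((.5237,.2192),.008),((.5166,.2727),.008)): print(k,'w',fit(f,*k,z) if k[1]<0 else '','s',fit(d,*k,z))
for c,st in greens(d): print(c,st)
```

```text
t 37.6 pos [ 0.5223 -0.0387  0.2218] rpy [ 3.141e+00  1.000e-03 -3.010e+00] move cm [ 8.79 -6.33 18.78]
(0.444, -0.1133) w (np.float64(0.4428), np.float64(-0.1124), np.int64(441)) s (np.float64(0.4451), np.float64(-0.1132), np.int64(52))
(0.5305, 0.1643) w  s (np.float64(0.533), np.float64(0.1649), np.int64(498))
(0.5237, 0.2192) w  s (np.float64(0.5256), np.float64(0.2194), np.int64(503))
(0.5166, 0.2727) w  s (np.float64(0.5186), np.float64(0.2736), np.int64(491))
[309.9  91.9] [304  83  12  18 122]
[377.7 188.6] [371 181  13  16 145]
[324.6 262.8] [317 253  16  19 219]
[322.5 282. ] [315 273  16  18 227]
[320.  301.8] [312 293  17  18 236]
```

Request:
{"api": "servo_tool", "payload": {"targets": [{"angular": [0, 0, 0], "xyz": [2.2, -1.6, 1], "claw": 5}, {"angular": [0, 0, 0], "xyz": [2.2, -1.6, 3], "claw": 5}, {"angular": [0, 0, 0], "xyz": [2.2, -1.6, 4], "claw": 5}, {"angular": [0, 0, 0], "xyz": [2.2, -1.5, 3], "claw": 5}, {"angular": [0, 0, 0], "xyz": [0, 0, 1], "claw": 5}, {"angular": [0, 0, 0], "xyz": [0, 0, 0], "claw": 5}, {"angular": [0, 0, 0], "xyz": [0, 0, 2], "claw": 5}, {"angular": [0, 0, 0], "xyz": [0, 0, 2], "claw": 5}, {"angular": [0, 0, 0], "xyz": [0, 0, 1.5], "claw": 5}, {"angular": [0, 0, 0], "xyz": [0, 0, 1.3], "claw": 5}, {"angular": [0, 0, 0], "xyz": [0, 0, 0], "claw": 5}, {"angular": [0, 0, 0], "xyz": [0, 0, 0], "claw": 5}, {"angular": [0, 0, 0], "xyz": [0, 0, 0], "claw": 4}, {"angular": [0, 0, 0], "xyz": [0, 0, 0], "claw": 3}, {"angular": [0, 0, 0], "xyz": [0, 0, 0], "claw": 2.4}, {"angular": [0, 0, 0], "xyz": [0, 0, 0], "claw": 2}, {"angular": [0, 0, 0], "xyz": [0, 0, 0], "claw": 2}, {"angular": [0, 0, 0], "xyz": [0, 0, 0], "claw": 2}]}}

```text
t: 39.4
eef_pos: [0.4436, -0.1132, 0.0338]
ee_rot: [3.142, 0.001, -3.011]
force: [-1.6, 1.9, 6.9]
width: 0.027
gripper_force: 15.0
```

Request:
{"api": "servo_tool", "payload": {"targets": [{"angular": [0, 0, 0], "xyz": [0, 0, -1], "claw": 2}, {"angular": [0, 0, 0], "xyz": [0, 0, -2], "claw": 2}, {"angular": [0, 0, 0], "xyz": [0, 0, -3], "claw": 2}, {"angular": [0, 0, 0], "xyz": [0, 0, -4], "claw": 2}, {"angular": [0, 0, 0], "xyz": [-1.09, 1.66, -3], "claw": 2}, {"angular": [0, 0, 0], "xyz": [-1.4, 3, 0], "claw": 2}, {"angular": [0, 0, 0], "xyz": [-1.4, 4, 0], "claw": 2}, {"angular": [0, 0, 0], "xyz": [-1.4, 4, 0], "claw": 2}, {"angular": [0, 0, 0], "xyz": [-1.4, 4, 0], "claw": 2}, {"angular": [0, 0, 0], "xyz": [-1.4, 4, 0], "claw": 2}, {"angular": [0, 0, 0], "xyz": [-1.4, 4, 0], "claw": 2}, {"angular": [0, 0, 0], "xyz": [-1.4, 4, 0], "claw": 2}, {"angular": [0, 0, 0], "xyz": [-1.4, 4, 0], "claw": 2}, {"angular": [0, 0, 0], "xyz": [0, 4, 0], "claw": 2}, {"angular": [0, 0, 0], "xyz": [0, 3.5, 0], "claw": 2}, {"angular": [0, 0, 0], "xyz": [0, 2.5, 0], "claw": 2}, {"angular": [0, 0, 0], "xyz": [0, 0, 3], "claw": 2}, {"angular": [0, 0, 0], "xyz": [0, 0, 4], "claw": 2}, {"angular": [0, 0, 0], "xyz": [0, 0, 0], "claw": 2}, {"angular": [0, 0, 0], "xyz": [0, 0, 0], "claw": 2}]}}

```text
t: 41.4
eef_pos: [0.5094, 0.3253, 0.0938]
ee_rot: [-3.14, -0.001, -3.011]
force: [-0.6, 0.3, 0.3]
width: 0.0271
gripper_force: 15.0
```

Run:
```python
from h import *
f=grab('wrist','w16.png'); mv(.5096,.3258,.0423); print(monitor.get_state()['width'])
cv2.imwrite('pics/w16c.png',cv2.resize(f['color'][120:300,200:460],(780,540)))
```

```text
t 41.45 pos [0.5102 0.326  0.095 ] rpy [ 3.141e+00  1.000e-03 -3.011e+00] move cm [ 0.06 -0.01  5.27]
0.027128614565911143
```

View pics/w16c.png

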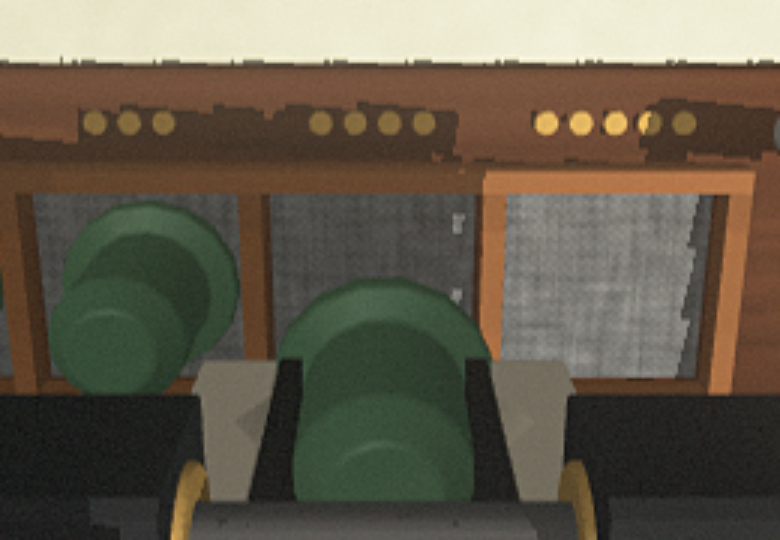

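Request:
{"api": "servo_tool", "payload": {"targets": [{"angular": [0, 0, 0], "xyz": [0, 0, 2], "claw": 2}, {"angular": [0, 0, 0], "xyz": [0, 0, 1.5], "claw": 2}, {"angular": [0, 0, 0], "xyz": [0, 0, 1], "claw": 2}, {"angular": [0, 0, 0], "xyz": [0, 0, 0.4], "claw": 2}, {"angular": [0, 0, 0], "xyz": [0, 0, 0.3], "claw": 2}, {"angular": [0, 0, 0], "xyz": [0, 0, 0], "claw": 2}, {"angular": [0, 0, 0], "xyz": [0, 0, 0], "claw": 2}]}}

```text
t: 42.15
eef_pos: [0.5098, 0.326, 0.0421]
ee_rot: [3.141, 0.001, -3.011]
force: [-0.3, -1.7, -1.3]
width: 0.0272
gripper_force: 15.0
```

Request:
{"api": "servo_tool", "payload": {"targets": [{"angular": [0, 0, 0], "xyz": [0, 0, 0.05], "claw": 2}, {"angular": [0, 0, 0], "xyz": [0, 0, 0], "claw": 2}, {"angular": [0, 0, 0], "xyz": [0, 0, 0], "claw": 2.9}, {"angular": [0, 0, 0], "xyz": [0, 0, 0], "claw": 3.2}, {"angular": [0, 0, 0], "xyz": [0, 0, 0], "claw": 3.4}, {"angular": [0, 0, 0], "xyz": [0, 0, 0], "claw": 3.4}, {"angular": [0, 0, 0], "xyz": [0, 0, 0], "claw": 3.4}, {"angular": [0, 0, 0], "xyz": [0, 0, -1], "claw": 3.4}, {"angular": [0, 0, 0], "xyz": [0, 0, -2], "claw": 3.4}, {"angular": [0, 0, 0], "xyz": [0, 0, -3], "claw": 3.4}, {"angular": [0, 0, 0], "xyz": [0, 0, -4], "claw": 3.4}, {"angular": [0, 0, 0], "xyz": [0, 0, -4], "claw": 4}, {"angular": [0, 0, 0], "xyz": [0, -2, -4], "claw": 4}, {"angular": [0, 0, 0], "xyz": [0, -3, -4], "claw": 4}, {"angular": [0, 0, 0], "xyz": [0, 0, -3], "claw": 4}, {"angular": [0, 0, 0], "xyz": [0, 0, 0], "claw": 4}, {"angular": [0, 0, 0], "xyz": [0, 0, 0], "claw": 4}]}}

```text
t: 43.85
eef_pos: [0.516, 0.2761, 0.2922]
ee_rot: [3.14, 0.002, -3.011]
force: [0.0, 0.1, -0.6]
width: 0.0402
gripper_force: 0.0
```

Run:
```python
from h import *
f=grab('wrist','w17.png'); d=grab('side','d17.png'); s=grab('scene','s17.png'); mv(.5,.27,.3)
for k in ((.5305,.1643),(.5237,.2192),(.5166,.2727),(.5096,.3258)): print(k,'s',fit(d,*k,.008))
for c,st in greens(d): print(c,st)
y=np.radians(7.56);X=np.array([np.cos(y),np.sin(y)]);Y=np.array([-X[1],X[0]]); o=np.array([.5168,.2706])
for th in (1.85,1.9,1.95,2.0):
    for yy in (-.054,0,.054):
        P=[*(o+(.05-.135*np.cos(th))*X+yy*Y),.062+.135*np.sin(th)]
        print(th,yy,np.round(P,4),proj(d,P).round(1),proj(s,P).round(1))
cv2.imwrite('pics/m17.png',np.vstack([cv2.resize(s['color'][110:220,340:500],(800,550))[:550], ]))
cv2.imwrite('pics/d17c.png',cv2.resize(d['color'][210:370,230:390],(600,600),interpolation=cv2.INTER_CUBIC))
```

```text
t 44.0 pos [0.5154 0.276  0.2898] rpy [-3.141e+00 -2.000e-03 -3.011e+00] move cm [ 1.61 -0.39 -1.02]
(0.5305, 0.1643) s (np.float64(0.5315), np.float64(0.1738), np.int64(601))
(0.5237, 0.2192) s (np.float64(0.5258), np.float64(0.2195), np.int64(596))
(0.5166, 0.2727) s (np.float64(0.5187), np.float64(0.2737), np.int64(629))
(0.5096, 0.3258) s (np.float64(0.5112), np.float64(0.3265), np.int64(533))
[323.  277.9] [315 264  18  27 317]
[319.9 301.8] [312 293  17  18 236]
[317.7 322.7] [309 313  18  19 251]
1.85 -0.054 [0.6104 0.2285 0.1918] [283.6 237.1] [426.3 149.3]
1.85 0 [0.6032 0.2821 0.1918] [279.7 257.9] [445.4 138.8]
1.85 0.054 [0.5961 0.3356 0.1918] [275.7 280. ] [463.8 128.7]
1.9 -0.054 [0.6167 0.2294 0.1898] [280.7 237.4] [428.3 151.9]
1.9 0 [0.6096 0.2829 0.1898] [276.8 258.1] [447.3 141.3]
1.9 0.054 [0.6025 0.3365 0.1898] [272.6 280.2] [465.7 131.1]
1.95 -0.054 [0.623  0.2302 0.1874] [277.9 237.8] [430.2 154.5]
1.95 0 [0.6159 0.2838 0.1874] [273.9 258.5] [449.2 143.8]
1.95 0.054 [0.6088 0.3373 0.1874] [269.7 280.5] [467.6 133.5]
2.0 -0.054 [0.6292 0.231  0.1848] [275.2 238.2] [432.  157.2]
2.0 0 [0.6221 0.2846 0.1848] [271.1 258.9] [451.  146.4]
2.0 0.054 [0.615  0.3381 0.1848] [266.8 280.9] [469.4 136.1]
```

View pics/d17c.png

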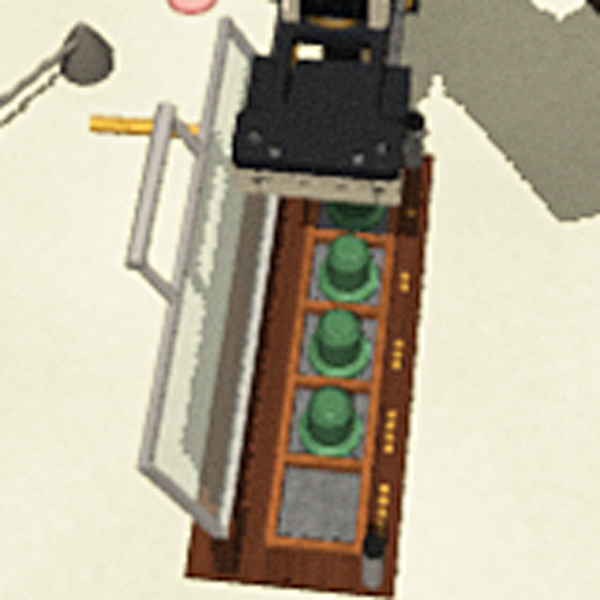

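Request:
{"api": "servo_tool", "payload": {"targets": [{"angular": [0, 0, -8.18], "xyz": [0, 0, 0], "claw": 4}, {"angular": [0, 0, -8.18], "xyz": [0, 0, 0], "claw": 4}, {"angular": [0, 0, -8.18], "xyz": [0, 0, 0], "claw": 4}, {"angular": [0, 0, -8.18], "xyz": [0, 0, 0], "claw": 4}, {"angular": [0, 0, -8.18], "xyz": [0, 0, 0], "claw": 4}, {"angular": [0, 0, -8.18], "xyz": [0, 0, 0], "claw": 4}, {"angular": [0, 0, -8.18], "xyz": [0, 0, 0], "claw": 4}, {"angular": [0, 0, -8.18], "xyz": [0, 0, 0], "claw": 4}, {"angular": [0, 0, -8.18], "xyz": [0, 0, 0], "claw": 4}, {"angular": [0, 0, -8.18], "xyz": [0, 0, 0], "claw": 4}, {"angular": [0, 0, -8.18], "xyz": [0, 0, 0], "claw": 4}, {"angular": [0, 0, 0], "xyz": [0, -3, 0], "claw": 4}, {"angular": [0, 0, 0], "xyz": [0, -4, 0], "claw": 4}, {"angular": [0, 0, 0], "xyz": [0, -2.5, 0], "claw": 4}, {"angular": [0, 0, 0], "xyz": [0, 0, 0], "claw": 4}, {"angular": [0, 0, 0], "xyz": [0, 0, 0], "claw": 4}]}}

```text
t: 45.6
eef_pos: [0.61, 0.2884, 0.2886]
ee_rot: [3.138, -0.002, -1.441]
force: [-1.4, 0.5, 0.8]
width: 0.0399
gripper_force: 0.0
```

Run:
```python
from h import *
f=grab('wrist','w18.png'); mv(.6205,.2846,.188); print(monitor.get_state()['q'])
print([proj(f,p) for p in ([.6285,.231,.1848],[.6212,.2846,.1848],[.614,.3381,.1848])])
```

```text
t 45.65 pos [0.6096 0.2884 0.2894] rpy [ 3.139e+00 -1.000e-03 -1.440e+00] move cm [ 0.52 -1.03 10.14]
[ 7.30096676e-01  3.38758068e-01  7.52817459e-02 -2.55023198e-04
 -1.30988967e+00 -5.99693912e-01]
[array([310.01366047, 122.13522884]), array([311.51312973, 197.59523648]), array([312.71609486, 263.67457478])]
```

View pics/w18.png

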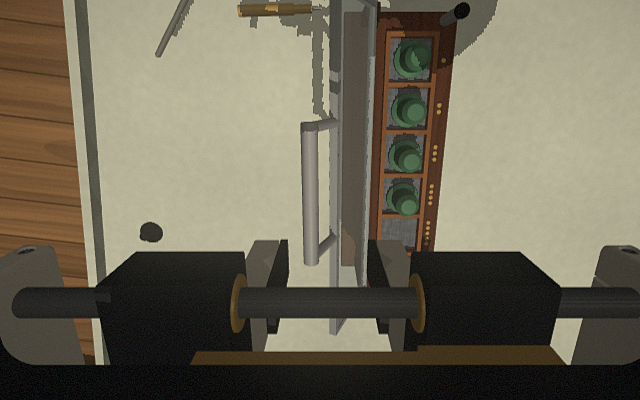

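Request:
{"api": "servo_tool", "payload": {"targets": [{"angular": [0, 0, 0], "xyz": [0.26, -0.6, 1.5], "claw": 4}, {"angular": [0, 0, 0], "xyz": [0.26, -0.57, 2], "claw": 4}, {"angular": [0, 0, 0], "xyz": [0, 0, 2], "claw": 4}, {"angular": [0, 0, 0], "xyz": [0, 0, 2], "claw": 4}, {"angular": [0, 0, 0], "xyz": [0, 0, 1.6], "claw": 4}, {"angular": [0, 0, 0], "xyz": [0, 0, 1], "claw": 4}, {"angular": [0, 0, 0], "xyz": [0, 0, 0], "claw": 4}, {"angular": [0, 0, 0], "xyz": [0, 0, 0], "claw": 4}, {"angular": [0, 0, 0], "xyz": [0, 0, 0], "claw": 3}, {"angular": [0, 0, 0], "xyz": [0, 0, 0], "claw": 2}, {"angular": [0, 0, 0], "xyz": [0, 0, 0], "claw": 1.5}, {"angular": [0, 0, 0], "xyz": [0, 0, 0], "claw": 1}, {"angular": [0, 0, 0], "xyz": [0, 0, 0], "claw": 0.8}, {"angular": [0, 0, 0], "xyz": [0, 0, 0], "claw": 0.8}, {"angular": [0, 0, 0], "xyz": [0, 0, 0], "claw": 0.8}], "force": 12}}

```text
t: 47.15
eef_pos: [0.6228, 0.285, 0.1902]
ee_rot: [-3.141, 0.0, -1.44]
force: [0.3, -0.1, 2.0]
width: 0.0116
gripper_force: 12.0
```

Run:
```python
from h import *
s=monitor.get_state(); mv(.622,.2846,.188)
p=s['eef_pos']; y=np.radians(7.56); X=np.array([np.cos(y),np.sin(y)])
th0=np.pi-np.arcsin((p[2]-.003-.062)/.135); h=np.array([.5664,.2772]); 
print('x along', (p[:2]-h)@X, 'expected',-.135*np.cos(th0),'theta',th0, np.arctan2(p[2]-.065,-(p[:2]-h)@X))
th0=np.arctan2(p[2]-.065,-(p[:2]-h)@X)
def arc(a,n):
    P=np.c_[-.135*np.cos(a),.135*np.sin(a)]*100; d=np.diff(P,axis=0)
    print([(round(-u,2),round(-v,2)) for u,v in d], a[-1])
e=np.r_[np.linspace(th0,1.2,17),np.linspace(1.2,.4,17)[1:],np.linspace(.4,0,14)[1:]]
arc(e,0)
```

```text
t 47.15 pos [0.6228 0.285  0.1902] rpy [-3.141  0.    -1.44 ] move cm [0.03 0.08 0.22]
x along 0.05693982583342682 expected 0.050533035887566 theta 1.9544583696170115 1.9976708662889626
[(np.float64(0.62), np.float64(-0.26)), (np.float64(0.63), np.float64(-0.23)), (np.float64(0.64), np.float64(-0.2)), (np.float64(0.65), np.float64(-0.17)), (np.float64(0.66), np.float64(-0.14)), (np.float64(0.67), np.float64(-0.1)), (np.float64(0.67), np.float64(-0.07)), (np.float64(0.67), np.float64(-0.04)), (np.float64(0.67), np.float64(-0.0)), (np.float64(0.67), np.float64(0.03)), (np.float64(0.67), np.float64(0.06)), (np.float64(0.67), np.float64(0.1)), (np.float64(0.66), np.float64(0.13)), (np.float64(0.65), np.float64(0.16)), (np.float64(0.64), np.float64(0.2)), (np.float64(0.63), np.float64(0.23)), (np.float64(0.62), np.float64(0.26)), (np.float64(0.61), np.float64(0.29)), (np.float64(0.59), np.float64(0.32)), (np.float64(0.58), np.float64(0.35)), (np.float64(0.56), np.float64(0.38)), (np.float64(0.54), np.float64(0.41)), (np.float64(0.52), np.float64(0.43)), (np.float64(0.5), np.float64(0.46)), (np.float64(0.47), np.float64(0.48)), (np.float64(0.45), np.float64(0.51)), (np.float64(0.42), np.float64(0.53)), (np.float64(0.39), np.float64(0.55)), (np.float64(0.37), np.float64(0.57)), (np.float64(0.34), np.float64(0.58)), (np.float64(0.31), np.float64(0.6)), (np.float64(0.28), np.float64(0.61)), (np.float64(0.16), np.float64(0.39)), (np.float64(0.14), np.float64(0.39)), (np.float64(0.13), np.float64(0.39)), (np.float64(0.12), np.float64(0.4)), (np.float64(0.11), np.float64(0.4)), (np.float64(0.1), np.float64(0.4)), (np.float64(0.08), np.float64(0.41)), (np.float64(0.07), np.float64(0.41)), (np.float64(0.06), np.float64(0.41)), (np.float64(0.04), np.float64(0.41)), (np.float64(0.03), np.float64(0.41)), (np.float64(0.02), np.float64(0.41)), (np.float64(0.01), np.float64(0.42))] 0.0
```

Request:
{"api": "servo_tool", "payload": {"targets": [{"angular": [0, 0, 0], "xyz": [0, 0.62, -0.26], "claw": 0.8}, {"angular": [0, 0, 0], "xyz": [0, 0.63, -0.23], "claw": 0.8}, {"angular": [0, 0, 0], "xyz": [0, 0.64, -0.2], "claw": 0.8}, {"angular": [0, 0, 0], "xyz": [0, 0.65, -0.17], "claw": 0.8}, {"angular": [0, 0, 0], "xyz": [0, 0.66, -0.14], "claw": 0.8}, {"angular": [0, 0, 0], "xyz": [0, 0.67, -0.1], "claw": 0.8}, {"angular": [0, 0, 0], "xyz": [0, 0.67, -0.07], "claw": 0.8}, {"angular": [0, 0, 0], "xyz": [0, 0.67, -0.04], "claw": 0.8}, {"angular": [0, 0, 0], "xyz": [0, 0.67, 0], "claw": 0.8}, {"angular": [0, 0, 0], "xyz": [0, 0.67, 0.03], "claw": 0.8}, {"angular": [0, 0, 0], "xyz": [0, 0.67, 0.06], "claw": 0.8}, {"angular": [0, 0, 0], "xyz": [0, 0.67, 0.1], "claw": 0.8}, {"angular": [0, 0, 0], "xyz": [0, 0.66, 0.13], "claw": 0.8}, {"angular": [0, 0, 0], "xyz": [0, 0.65, 0.16], "claw": 0.8}, {"angular": [0, 0, 0], "xyz": [0, 0.64, 0.2], "claw": 0.8}, {"angular": [0, 0, 0], "xyz": [0, 0.63, 0.23], "claw": 0.8}]}}

```text
t: 48.75
eef_pos: [0.518, 0.2712, 0.1926]
ee_rot: [3.141, -0.0, -1.44]
force: [0.6, 0.7, 1.2]
width: 0.0117
gripper_force: 12.0
```

Run:
```python
from h import *
s=monitor.get_state(); p=s['eef_pos']; print(p,s['force'],s['width'],s['ee_rot'])
y=np.radians(7.56); X=np.array([np.cos(y),np.sin(y)]); h=np.array([.5664,.2772]); u=-(p[:2]-h)@X; v=p[2]-.065
print(u,v,np.arctan2(v,u),np.hypot(u,v), (p[:2]-h)@[-X[1],X[0]])
```

```text
[0.51804718 0.27117254 0.19260105] [0.63872452 0.70714735 1.15467505] 0.011700732387146659 [ 3.14143401e+00 -2.35581149e-05 -1.44042036e+00]
0.048725516440868075 0.1276010517609289 1.2060265284497005 0.13658771673516093 0.0003864442321718386
```

Forces are tiny; continue along the arc.

Request:
{"api": "servo_tool", "payload": {"targets": [{"angular": [0, 0, 0], "xyz": [0, 0.62, 0.26], "claw": 0.8}, {"angular": [0, 0, 0], "xyz": [0, 0.61, 0.29], "claw": 0.8}, {"angular": [0, 0, 0], "xyz": [0, 0.59, 0.32], "claw": 0.8}, {"angular": [0, 0, 0], "xyz": [0, 0.58, 0.35], "claw": 0.8}, {"angular": [0, 0, 0], "xyz": [0, 0.56, 0.38], "claw": 0.8}, {"angular": [0, 0, 0], "xyz": [0, 0.54, 0.41], "claw": 0.8}, {"angular": [0, 0, 0], "xyz": [0, 0.52, 0.43], "claw": 0.8}, {"angular": [0, 0, 0], "xyz": [0, 0.5, 0.46], "claw": 0.8}, {"angular": [0, 0, 0], "xyz": [0, 0.47, 0.48], "claw": 0.8}, {"angular": [0, 0, 0], "xyz": [0, 0.45, 0.51], "claw": 0.8}, {"angular": [0, 0, 0], "xyz": [0, 0.42, 0.53], "claw": 0.8}, {"angular": [0, 0, 0], "xyz": [0, 0.39, 0.55], "claw": 0.8}, {"angular": [0, 0, 0], "xyz": [0, 0.37, 0.57], "claw": 0.8}, {"angular": [0, 0, 0], "xyz": [0, 0.34, 0.58], "claw": 0.8}, {"angular": [0, 0, 0], "xyz": [0, 0.31, 0.6], "claw": 0.8}, {"angular": [0, 0, 0], "xyz": [0, 0.28, 0.61], "claw": 0.8}]}}

```text
t: 50.35
eef_pos: [0.4436, 0.2614, 0.119]
ee_rot: [3.142, -0.0, -1.44]
force: [0.7, 1.4, -0.7]
width: 0.0113
gripper_force: 12.0
```

Request:
{"api": "servo_tool", "payload": {"targets": [{"angular": [0, 0, 0], "xyz": [0, 0.16, 0.39], "claw": 0.8}, {"angular": [0, 0, 0], "xyz": [0, 0.14, 0.39], "claw": 0.8}, {"angular": [0, 0, 0], "xyz": [0, 0.13, 0.39], "claw": 0.8}, {"angular": [0, 0, 0], "xyz": [0, 0.12, 0.4], "claw": 0.8}, {"angular": [0, 0, 0], "xyz": [0, 0.11, 0.4], "claw": 0.8}, {"angular": [0, 0, 0], "xyz": [0, 0.1, 0.4], "claw": 0.8}, {"angular": [0, 0, 0], "xyz": [0, 0.08, 0.41], "claw": 0.8}, {"angular": [0, 0, 0], "xyz": [0, 0.07, 0.41], "claw": 0.8}, {"angular": [0, 0, 0], "xyz": [0, 0.06, 0.41], "claw": 0.8}, {"angular": [0, 0, 0], "xyz": [0, 0.04, 0.41], "claw": 0.8}, {"angular": [0, 0, 0], "xyz": [0, 0.03, 0.2], "claw": 0.8}, {"angular": [0, 0, 0], "xyz": [0, 0.02, 0.2], "claw": 0.8}, {"angular": [0, 0, 0], "xyz": [0, 0.01, 0.2], "claw": 0.8}, {"angular": [0, 0, 0], "xyz": [0, 0, 0], "claw": 0.8}, {"angular": [0, 0, 0], "xyz": [0, 0, 0], "claw": 0.8}]}}

```text
t: 51.85
eef_pos: [0.4337, 0.2602, 0.0735]
ee_rot: [-3.141, 0.0, -1.44]
force: [5.7, -1.2, -1.7]
width: 0.0116
gripper_force: 12.0
```

Run:
```python
from h import *
s=monitor.get_state(); p=s['eef_pos']; print(p,s['force'],s['width'],s['ee_rot'])
y=np.radians(7.56); X=np.array([np.cos(y),np.sin(y)]); h=np.array([.5664,.2772]); u=-(p[:2]-h)@X; v=p[2]-.065
print(u,v,np.arctan2(v,u),np.hypot(u,v))
```

```text
[0.43365565 0.26016256 0.07352726] [ 5.71713487 -1.18329921 -1.68353591] 0.01157896079891854 [-3.14087939e+00  1.29212299e-04 -1.44029826e+00]
0.13383200499251685 0.008527258598581416 0.0636301243786229 0.13410339182706804
```

Request:
{"api": "servo_tool", "payload": {"targets": [{"angular": [0, 0, 0], "xyz": [0, -0.08, 0.15], "claw": 0.8}, {"angular": [0, 0, 0], "xyz": [0, -0.05, 0.15], "claw": 0.8}, {"angular": [0, 0, 0], "xyz": [0, 0, 0.15], "claw": 0.8}, {"angular": [0, 0, 0], "xyz": [0, 0, 0.1], "claw": 0.8}, {"angular": [0, 0, 0], "xyz": [0, 0, 0], "claw": 0.8}, {"angular": [0, 0, 0], "xyz": [0, 0, 0], "claw": 0.8}]}}

```text
t: 52.45
eef_pos: [0.4338, 0.26, 0.0687]
ee_rot: [3.141, -0.0, -1.44]
force: [-7.3, -0.3, 15.1]
width: 0.0114
gripper_force: 12.0
```

Request:
{"api": "servo_tool", "payload": {"targets": [{"angular": [0, 0, 0], "xyz": [0, 0.05, 0.05], "claw": 0.8}, {"angular": [0, 0, 0], "xyz": [0, 0, 0.05], "claw": 0.8}, {"angular": [0, 0, 0], "xyz": [0, 0, 0], "claw": 0.8}, {"angular": [0, 0, 0], "xyz": [0, 0, 0], "claw": 0.8}]}}

```text
t: 52.85
eef_pos: [0.4338, 0.2601, 0.0682]
ee_rot: [-3.141, -0.0, -1.44]
force: [-6.5, -2.3, 17.6]
width: 0.0113
gripper_force: 12.0
```

Run:
```python
from h import *
d=grab('side','d19.png'); s=grab('scene','s19.png'); p=monitor.get_state()['eef_pos'];print(p)
y=np.radians(7.56);X=np.array([np.cos(y),np.sin(y)]);Y=np.array([-X[1],X[0]]); o=np.array([.5168,.2706])
for th in (0,.05):
    for yy in (-.054,.054):
        P=[*(o+(.05-.135*np.cos(th))*X+yy*Y),.062+.135*np.sin(th)]; print(th,yy,proj(d,P).round(1),proj(s,P).round(1))
cv2.imwrite('pics/m19.png',np.hstack([cv2.resize(s['color'][110:220,330:470],(400,314)),cv2.resize(d['color'][220:378,270:380],(400,574))[:314]*0+cv2.resize(d['color'][230:330,270:397],(400,314))]))
```

```text
[0.43376737 0.26009218 0.06818416]
0 -0.054 [359.1 274.9] [370.5 145. ]
0 0.054 [356.3 316.6] [403.9 127.6]
0.05 -0.054 [359.1 273.4] [370.7 143.1]
0.05 0.054 [356.3 315.2] [404.3 125.7]
```

View pics/m19.png

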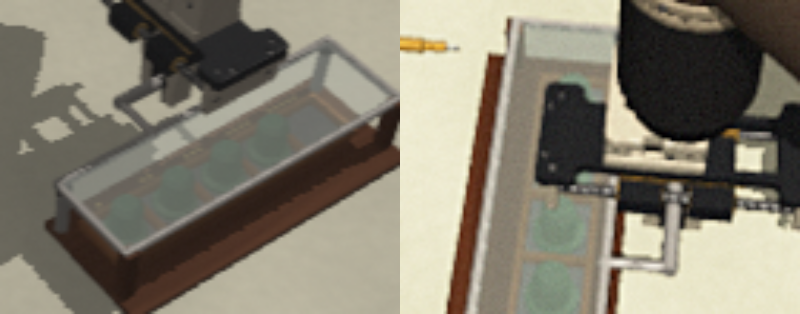

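Request:
{"api": "servo_tool", "payload": {"targets": [{"angular": [0, 0, 0], "xyz": [0, -0.05, 0], "claw": 1.0}, {"angular": [0, 0, 0], "xyz": [0, 0, 0], "claw": 1.5}, {"angular": [0, 0, 0], "xyz": [0, 0, 0], "claw": 2.4}, {"angular": [0, 0, 0], "xyz": [0, 0, 0], "claw": 2.4}, {"angular": [0, 0, 0], "xyz": [0, 0, 0], "claw": 2.4}, {"angular": [0, 0, 0], "xyz": [0, 0, -0.5], "claw": 2.4}, {"angular": [0, 0, 0], "xyz": [0, 0, -1], "claw": 2.4}, {"angular": [0, 0, 0], "xyz": [0, 0, -2], "claw": 2.4}, {"angular": [0, 0, 0], "xyz": [0, 0, -3], "claw": 2.4}, {"angular": [0, 0, 0], "xyz": [0, 0, -4], "claw": 2.4}, {"angular": [0, 0, 0], "xyz": [0, 0, -4], "claw": 2.4}, {"angular": [0, 0, 0], "xyz": [0, 0, 0], "claw": 2.4}, {"angular": [0, 0, 0], "xyz": [0, 0, 0], "claw": 2.4}, {"angular": [0, 0, 0], "xyz": [0, 0, 0], "claw": 2.4}, {"angular": [0, 0, 0], "xyz": [0, 0, 0], "claw": 2.4}]}}

```text
t: 54.45
eef_pos: [0.434, 0.2597, 0.211]
ee_rot: [3.14, -0.001, -1.441]
force: [0.3, -0.1, -0.2]
width: 0.0243
gripper_force: 0.0
```

Run:
```python
from h import *
d=grab('side','d20.png'); s=grab('scene','s20.png'); p=monitor.get_state();print(p['eef_pos'],p['force'],p['t'])
cv2.imwrite('pics/m20.png',np.hstack([cv2.resize(s['color'][110:310,140:460],(400,250)),cv2.resize(d['color'][100:370,220:400],(400,600))[:600:1][:,:]  [0:250]*0+cv2.resize(d['color'][225:345,250:400][:94],(400,250))]))
```

```text
[0.43417379 0.25984618 0.21102933] [-0.10438352 -0.04492177  0.06574621] 54.55
```

View pics/m20.png

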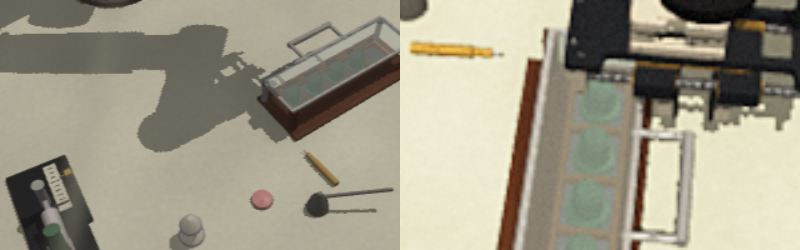

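The guard lies on its stops, the four knobs stand in pockets 1–4, the gauge is home, and the other items haven't moved.

```bash
python3 -c "
from station import order
print(order.job_done())"
```

```text
the job is handed in; nothing more can be done
None
```

The job is handed in: the gauge was pulled to the marker, held over a second and eased home; all four knobs stand upright in pockets 1–4; the guard is down on its stops; and the finial, snuffer, brooch and pin vise were not touched.

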